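# Open the dish rotator and show its dishes to the reader

## Robot

A 6-joint arm with a two-finger parallel gripper is mounted at the origin on the work surface. World frame = base frame: x ahead of the robot, y to its left, z up, the work surface at z = 0. Lengths are in m, angles in degrees, forces in N, time in s.
With the tool pointing down it reaches from about 0.4 to 0.825 m from the base axis. Payload 7 kg.
Tool frame: the origin (TCP) lies midway between the tips of the shut fingers; the grasp point (between the pads) lies 19 mm behind it (ctrl.hold_point_z is the distance from the TCP to the grasp point, in m); z points along the fingers, y is the line along which they close (so a half turn about z gives the same grasp; the last joint's range is limited). The gripper opens to 88 mm and grips with 3 to 60 N. Pads are 19 mm wide; open, the fingers measure 130 mm over their backs; the gripper's body (78 mm by 193 mm) begins 47 mm behind the grasp point.
Start: joints at [81.251, 20.546, 0.682, 0, -70.136, -16.507], TCP at [0.288, 0.61, 0.227] pointing down, gripper open.
Joint ranges: [-176.03, 176.03], [-82.01, 121.73], [-58.28, 71.71], [-173.87, 95.51], [-174.79, -0.11], [-173.66, 173.66]. Speed limits (degrees/s): [136.94, 136.94, 172.46, 180, 180, 180].

## Interface

Orientations are given as [roll, pitch, yaw] about the fixed x, y, z axes, in that order (R = Rz(yaw) Ry(pitch) Rx(roll)).
In Python, from plant import ctrl gives the robot as it stands.
- The arm moves only by the tool apply_moves, never from a script. Its argument "deltas" is a list of rows, each an object with "fingers": the finger opening in mm, from 0 to 87.6; "delta_pos": the shift along the tool's x, y, z in mm, a list of three; "angular": the turn, a rotation vector about the tool's x, y, z in degrees, a list of three. A call has 1 to 10 rows; each row is the pose to reach, as a shift and turn from the pose commanded when the call began, along the tool's axes at that moment; what a row does not reach only later rows make up. A row lasts 1/10 s, in which the tool goes at most 50 mm and 8.59 degrees, less where a joint would pass 70% of its speed; a pose out of reach is approached as far as the arm can. A call with a gripper value outside its range is refused whole. The fingers move at their own pace and stop on an object; the grip force is fixed at half the most. Time passes only in rows, so rows that repeat a pose let the fingers close. It gives the time, the measured TCP pose, the force, the opening and the grip force at its end, in the units of the state.
- ctrl.get_obs(): the state, without advancing time (a new reading comes with each control period).
- ctrl.snapshot(name): name is "side" or "top" or "wrist"; returns the picture (384x512x3 uint8, red, green, blue); there is no depth.
- ctrl.camera_params(name): a dict with "fx", "fy", "cx", "cy" (pixels), "cam_to_world" (4x4, takes a point from camera to world coordinates); the wrist camera has in their place "mount" (4x4, takes a point from camera to tool coordinates, whose origin is the TCP and whose axes are the flange's). Camera axes: x right, y up, looking along -z (the intrinsics and any distortion apply to the point x, -y, -z); pixel columns grow to the right and rows downward; lengths in m; the calibration is good to about 2 mm. A picture is of the moment at which its call begins: read the wrist's pose just before it. camera_params takes no time and is no camera call.
- ctrl.close_job(): hands the job in; it is judged then, once.
The state is a dict: "clock": time; "joint_pos": joint angles; "qvel": joint speeds; "tau": joint torques, N m; "tool_pos": TCP position; "orientation": TCP orientation; "force": force on the tool from outside, world axes, zero at the start; "moment": the same for the moment, N m; "opening": finger opening in m; "gripper_force": force on a finger pad.
Only numpy, scipy, OpenCV 4.12 (cv2) and the standard library are available. Lean on these libraries where they do the work, as an engineer would, in place of code of your own. Each camera call takes 0.05 s, during which the arm holds its last target. There are 200 camera calls.

## Task

Put the rotator's brake on by turning the blue knob clockwise until it clicks over, then press the bayonet cover down, twist it a quarter turn anticlockwise out of its hooks, and set it right way up in the middle of the round rubber mat. Then, one after another in the order red, yellow, blue (only those that are there), hold each closed dish level and still over the middle of the reader's window, level with the red balls, for two full seconds, and lay it lid up and flat in the tray bay of its own colour. Leave the brake on and the other things on the bench where they are.

Things in the scene. Friction and masses are not known exactly. Their poses are not given: they have to be found in the camera images.
- rotator: Dish rotator fixed to the bench: white drive base with a round aluminium pan 268 mm across, floor 35 mm above the bench, rim 6 mm above that floor; the pan does not move. Origin: on the bench under the pan's centre, z up. On its -y side (centre x -20, y -188 mm) stands a white console block, 110 x 100 mm, 60 mm high, with the brake knob.
- hub (a point): Centre of the pan floor, axes as the rotator's. Two orange hooks around it (41 to 61 mm from the centre, tops 21 mm above the floor) hold the cover's ears, two short orange guides (38 to 44 mm out, 18 mm high) keep its core central; a spring plunger in the middle pushes the cover up (about 6 N when locked, 300 N/m).
- brake (a joint): Blue brake knob on the console's top: 0 = free (as found); grows as it turns clockwise seen from above, to a stop at 1.4 rad = brake on. A spring detent resists with up to 0.17 Nm; let go before 0.85 rad it springs back to 0, past that it snaps over by itself to the 1.4 stop and stays.
- brake_grip (a point): On the knob's axis at gripping height, 97 mm above the bench: middle of the knob's upright bar grip, 44 mm long, 14 mm thick, reaching from 74 to 104 mm above the bench. The bar lies along this point's x axis, which turns with the knob.
- cover: Bayonet cover, loose, about 220 g: white core 72 mm across, 20 mm high; at its top a clear flange 160 mm across, 3 mm thick, over the dishes' inner edges; on that a black bar handle 80 x 14 mm, 30 mm tall, along the cover's x. Red ears on the core's foot along +y and -y, to 54 mm from the axis. Origin: centre of underside, z up; 45 mm above the bench, axes as the rotator's, when locked.
- ear (a point): Foot of the cover's +y red ear. To free the locked cover press it 6 to 7 mm straight down (ears must drop 5 mm to pass the hooks' lips; hard stop at 8 mm), keep it pressed and turn it about 85 degrees anticlockwise from above (ears are clear of the hooks from 75 to 120 degrees); the spring then lifts it 6 mm and it comes straight off. It cannot turn clockwise.
- cover_handle (a point): Middle of the cover's bar handle: 38 mm above the cover's origin (the bar reaches from 23 to 53 mm above that origin); x along the bar.
- mat: Round black rubber mat with a blue middle, 170 mm across, 4 mm thick, fixed on the bench: parking place for the cover. Origin: centre of its underside, on the bench.
- reader: White reader box, 130 x 130 mm, 65 mm high, fixed, with a dark round window in its top; at its two far corners (x +54, y +-55 mm) stand thin steel posts with red balls, 16 mm across, whose centres are 159 mm above the bench. Origin: centre of its underside; x points away from the robot at yaw 0.
- view (a point): Marked viewing place: straight above the window's centre (8 mm nearer than the box's centre), 150 mm above the bench. A dish whose underside centre (its origin) is here stands with its middle level with the red balls.
- tray: Loose grey tray, 245 x 130 mm, 600 g, walls 16 mm high and 4 mm thick, floor 4 mm thick; two walls divide it along its x axis into three bays 76 x 122 mm with red, yellow and blue floors (red at -x, yellow in the middle, blue at +x). Origin: centre of its underside.
- bay_red (a point): Centre of the tray's red bay on the bay's floor, 4 mm above the tray's underside; axes as the tray's (bay 76 mm along x, 122 mm along y).
- dish_red: Closed dish with red lid: disc 52 mm across, 18 mm high, 40 g, white below, red on top. Origin: centre of its underside, z up through the lid. At the start on the pan floor, about 92 mm from the rotator's axis, in any of its three places; may be absent.
- bay_yellow (a point): Centre of the tray's yellow bay on the bay's floor, 4 mm above the tray's underside; axes as the tray's (bay 76 mm along x, 122 mm along y).
- dish_yellow: Closed dish with yellow lid: disc 52 mm across, 18 mm high, 40 g, white below, yellow on top. Origin: centre of its underside, z up through the lid. At the start on the pan floor, about 92 mm from the rotator's axis, in any of its three places; may be absent.
- bay_blue (a point): Centre of the tray's blue bay on the bay's floor, 4 mm above the tray's underside; axes as the tray's (bay 76 mm along x, 122 mm along y).
- dish_blue: Closed dish with blue lid: disc 52 mm across, 18 mm high, 40 g, white below, blue on top. Origin: centre of its underside, z up through the lid. At the start on the pan floor, about 92 mm from the rotator's axis, in any of its three places; may be absent.
- tube_rack: Bystander, to be left alone: blue tube rack 100 x 200 x 45 mm at the back. Origin: centre of its underside.
- sharps_jar: Bystander, to be left alone: orange jar with red cap, 90 mm across, 130 mm high. Origin: centre of its underside.
- tip_box: Bystander, to be left alone: white tip box with blue lid 124 x 89 x 75 mm. Origin: centre of its underside.
- reagent: Bystander, to be left alone: amber bottle, 56 mm across, 110 mm high. Origin: centre of its underside.
- marker: Bystander, to be left alone: white and green marker pen, 120 x 13 x 13 mm. Origin: centre of its underside.
- small_rack: Bystander, to be left alone: small green rack 60 x 100 x 47 mm. Origin: centre of its underside.
Things that resemble listed ones, but are neither listed nor needed, are in the scene too. What is meant by the cover is not brown, orange or turquoise, and is the larger of those in its own colour.

How it is judged:
By the outcome, as a careful person would: the job done as asked, in the order asked, and still so for the second after the job is handed in, with the robot touching nothing.
Of dish_red, dish_yellow, dish_blue only 2 to 3 are there at a start; the rules pass over those that are not, and their reading is None.
At some moment in a run one of tray, dish_red, dish_yellow, dish_blue may be knocked a few centimetres aside while the robot is not near it.
It also fails if it takes over 208 s, if anything falls off the work surface, if the arm or the gripper's body presses on something with over 40 N, if the wrist force passes 120 N, or if a joint passes its speed limit or range.

## Working session

There is one attempt and no reset: what is moved stays moved. The work goes in short steps, Python scripts to look and compute and a tool call to move; the robot and the scene stay as the last step left them, time stands still between calls to the robot, and variables do not carry over. Pictures are saved under pics/ and viewed, at most 14 in all, crops included, and the job is handed in when it is done.

Besides the shell and the picture viewer there is one more tool, called after "Request:" by a JSON object that holds its "fn" and its "kwargs", one argument or row to a line. apply_moves: Moves the arm, as the interface text tells. Its arguments: {"type":"object","properties":{"deltas":{"type":"array"}},"required":["deltas"]}

```bash
mkdir -p pics; ls; python3 - <<'E'
from plant import ctrl
import cv2,numpy as np,json
o=ctrl.get_obs();print({k:np.round(v,3).tolist() for k,v in o.items()}, ctrl.hold_point_z)
for n in ['top','side','wrist']:
    im=ctrl.snapshot(n);cv2.imwrite(f'pics/{n}0.png',im[:,:,::-1])
    p=ctrl.camera_params(n);print(n,{k:np.round(v,4).tolist() for k,v in p.items()})
E
```

```text
pics
{'clock': 0.0, 'joint_pos': [81.251, 20.592, 0.634, -0.02, -70.137, -16.507], 'qvel': [0.083, 0.003, -0.001, 0.021, 0.027, 0.037], 'tau': [0.002, -58.272, 29.304, 6.997, 0.007, -0.0], 'tool_pos': [0.288, 0.61, 0.226], 'orientation': [179.904, -0.008, -25.263], 'force': [-0.648, -0.213, 0.433], 'moment': [0.012, 0.034, -0.02], 'gripper_force': 0.0, 'opening': 0.088} 0.0188
top {'fx': 369.5917, 'fy': 369.5917, 'cx': 252.4058, 'cy': 189.7587, 'cam_to_world': [[-0.0051, 0.9944, -0.1057, 0.3582], [-1.0, -0.0059, -0.0074, -0.0257], [-0.008, 0.1057, 0.9944, 1.4314], [0.0, 0.0, 0.0, 1.0]]}
side {'fx': 468.3496, 'fy': 468.3496, 'cx': 267.6534, 'cy': 189.8226, 'cam_to_world': [[0.704, 0.4549, -0.5454, -0.2926], [-0.7102, 0.4589, -0.5339, -0.8044], [0.0075, 0.7632, 0.6461, 1.0199], [0.0, 0.0, 0.0, 1.0]]}
wrist {'fx': 338.7601, 'fy': 338.7601, 'cx': 259.271, 'cy': 188.7421, 'mount': [[0.0009, 0.9615, 0.2749, 0.0744], [1.0, -0.0008, -0.0006, 0.0004], [-0.0004, 0.2749, -0.9615, -0.1584], [0.0, 0.0, 0.0, 1.0]]}
```

View pics/top0.png

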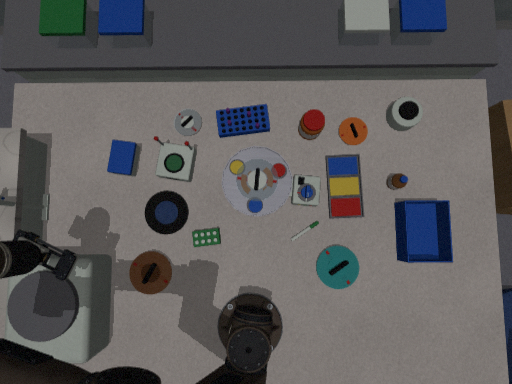

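View pics/side0.png

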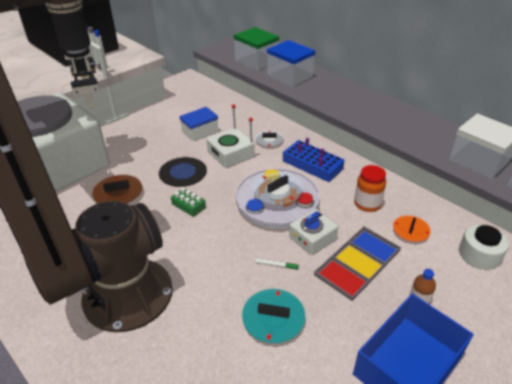

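Top view: rotator (257,180) with dishes yellow (237,167), red (279,170), blue (255,205); console knob (307,190); reader (174,162); mat (167,212); tray (344,187). All three dishes are there; the small grey-white piece at (188,122) is a decoy.

```bash
cat > h.py <<'E'
from plant import ctrl
import cv2,numpy as np
from scipy.spatial.transform import Rotation as Ro
def T_tool():
    o=ctrl.get_obs();T=np.eye(4);T[:3,:3]=Ro.from_euler('xyz',o['orientation'],degrees=True).as_matrix();T[:3,3]=o['tool_pos'];return T
class Cam:
    def __init__(s,n,save=None):
        p=ctrl.camera_params(n);s.p=p
        s.M=T_tool()@np.array(p['mount']) if n=='wrist' else np.array(p['cam_to_world'])
        s.im=ctrl.snapshot(n);s.hsv=cv2.cvtColor(s.im,cv2.COLOR_RGB2HSV)
        if save: cv2.imwrite(f'pics/{save}.png',s.im[:,:,::-1])
    def ray(s,uv):
        uv=np.atleast_2d(uv).astype(float);p=s.p
        d=np.c_[(uv[:,0]-p['cx'])/p['fx'],-(uv[:,1]-p['cy'])/p['fy'],-np.ones(len(uv))]@s.M[:3,:3].T
        return s.M[:3,3],d
    def pt(s,uv,z):
        c,d=s.ray(uv);return c+d*((z-c[2])/d[:,2])[:,None]
    def px(s,P):
        q=(np.atleast_2d(P)-s.M[:3,3])@s.M[:3,:3];p=s.p
        return np.c_[p['cx']-p['fx']*q[:,0]/q[:,2],p['cy']+p['fy']*q[:,1]/q[:,2]]
    def blobs(s,lo,hi,roi=None,amin=20):
        m=cv2.inRange(s.hsv,np.array(lo),np.array(hi)) if lo[0]<=hi[0] else cv2.inRange(s.hsv,np.array([lo[0],lo[1],lo[2]]),np.array([179,hi[1],hi[2]]))|cv2.inRange(s.hsv,np.array([0,lo[1],lo[2]]),np.array(hi))
        if roi is not None:
            k=np.zeros_like(m);x0,y0,x1,y1=roi;k[max(y0,0):y1,max(x0,0):x1]=1;m=m*k
        n,l,st,c=cv2.connectedComponentsWithStats(m)
        r=[(int(st[i,4]),c[i],cv2.minAreaRect(cv2.findNonZero((l==i).astype(np.uint8))),st[i,:4]) for i in range(1,n) if st[i,4]>=amin]
        return sorted(r,key=lambda a:-a[0])
RED=([170,120,60],[8,255,255]);YEL=([20,120,80],[34,255,255]);BLU=([100,120,50],[125,255,255]);BLK=([0,0,0],[179,255,60])
def go(target_pos,yaw):
    "shift mm and turn (tool axes) from present pose to tool-down TCP pose; yaw = world direction of tool x"
    T=T_tool();R=Ro.from_euler('xyz',[180,0,yaw],degrees=True).as_matrix()
    return np.round(T[:3,:3].T@(np.array(target_pos)-T[:3,3])*1000,1),np.round(Ro.from_matrix(T[:3,:3].T@R).as_rotvec(degrees=True),1)
E
python3 - <<'E'
from h import *
c=Cam('top')
def show(n,col,roi,z,amin=15):
    for a,ce,rect,bb in c.blobs(*col,roi,amin)[:3]:
        box=c.pt(cv2.boxPoints(rect),z)[:,:2]
        print(n,a,np.round(ce,1),np.round(c.pt(ce,z)[0],4),bb.tolist(),np.round(box.ravel(),3).tolist())
show('yel dish',YEL,(222,148,292,215),.053);show('red dish',RED,(222,148,292,215),.053);show('blu dish',BLU,(222,148,292,215),.053)
show('handle',BLK,(240,160,275,200),.098)
show('knob',BLU,(292,172,322,208),.1,5)
show('mat',BLU,(140,185,195,240),.004)
show('tray r',RED,(322,150,366,220),.004);show('tray y',YEL,(322,150,366,220),.004);show('tray b',BLU,(322,150,366,220),.004)
show('balls',RED,(145,125,205,160),.159,4)
show('win',([35,80,20],[95,255,120]),(150,140,200,185),.065)
s=Cam('side')
for a,ce,r,b in s.blobs(*RED,(225,95,260,130),2): print('side ball',a,ce)
E
cat > crop.py <<'E'
import cv2,sys
n,x0,y0,x1,y1,o=sys.argv[1:];x0,y0,x1,y1=map(int,(x0,y0,x1,y1))
i=cv2.imread(f'pics/{n}.png')[y0:y1,x0:x1];f=min(800/(x1-x0),600/(y1-y0));cv2.imwrite(f'pics/{o}.png',cv2.resize(i,None,fx=f,fy=f,interpolation=2))
E
python3 crop.py top0 140 130 370 240 c0
```

```text
yel dish 111 [235.4 166. ] [0.5955 0.0483 0.053 ] [230, 160, 13, 14] [0.587, 0.078, 0.628, 0.051, 0.607, 0.02, 0.566, 0.048]
red dish 104 [279.6 169.3] [ 0.5818 -0.1182  0.053 ] [274, 164, 12, 13] [0.599, -0.094, 0.613, -0.126, 0.567, -0.145, 0.553, -0.113]
blu dish 132 [254.9 205.6] [ 0.4451 -0.0245  0.053 ] [249, 200, 13, 12] [0.466, -0.003, 0.466, -0.047, 0.425, -0.047, 0.425, -0.002]
handle 82 [256.5 178.7] [ 0.5402 -0.031   0.098 ] [254, 168, 6, 22] [0.503, -0.021, 0.581, -0.028, 0.579, -0.042, 0.501, -0.034]
knob 106 [306.5 191.5] [ 0.4923 -0.2115  0.1   ] [301, 185, 12, 13] [0.491, -0.184, 0.52, -0.214, 0.492, -0.24, 0.463, -0.211]
mat 409 [165.9 211.9] [0.426  0.3197 0.004 ] [155, 201, 23, 23] [0.468, 0.363, 0.468, 0.278, 0.383, 0.276, 0.383, 0.361]
tray r 515 [345.3 206.5] [ 0.4427 -0.3732  0.004 ] [331, 198, 30, 19] [0.474, -0.316, 0.48, -0.429, 0.412, -0.431, 0.406, -0.318]
tray y 508 [343.9 185.8] [ 0.5233 -0.3704  0.004 ] [329, 177, 30, 19] [0.555, -0.313, 0.559, -0.426, 0.491, -0.426, 0.487, -0.314]
tray b 499 [342.4 165.4] [ 0.6035 -0.367   0.004 ] [328, 157, 30, 18] [0.637, -0.312, 0.636, -0.425, 0.569, -0.423, 0.57, -0.31]
balls 12 [155.5 138. ] [0.6788 0.3241 0.159 ] [154, 137, 4, 3] [0.682, 0.33, 0.682, 0.319, 0.675, 0.319, 0.675, 0.329]
balls 12 [186.3 142.9] [0.6604 0.2151 0.159 ] [185, 141, 4, 4] [0.667, 0.22, 0.667, 0.209, 0.656, 0.209, 0.657, 0.22]
win 220 [173.5 162.5] [0.608  0.2801 0.065 ] [166, 154, 17, 18] [0.594, 0.32, 0.65, 0.293, 0.623, 0.24, 0.567, 0.267]
side ball 7 [233.         105.71428571]
side ball 7 [250.28571429 119.        ]
```

View pics/c0.png

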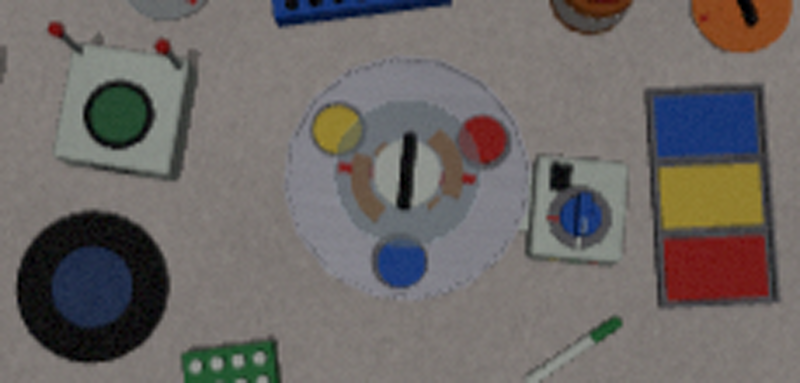

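```bash
python3 - <<'E'
from h import *
print(go([.46,.20,.27],-5),go([.47,-.21,.27],-5))
E
```

```text
(array([330.7, 297.6, -43.6]), array([  0. ,   0. , -20.3])) (array([514.7, 664.2, -43.3]), array([  0. ,   0. , -20.3]))
```

Request:
{"fn": "apply_moves", "kwargs": {
  "deltas": [
    {"fingers": 87, "delta_pos": [330, 298, -44], "angular": [0, 0, -20]},
    {"fingers": 87, "delta_pos": [330, 298, -44], "angular": [0, 0, -20]},
    {"fingers": 87, "delta_pos": [330, 298, -44], "angular": [0, 0, -20]},
    {"fingers": 87, "delta_pos": [330, 298, -44], "angular": [0, 0, -20]},
    {"fingers": 87, "delta_pos": [330, 298, -44], "angular": [0, 0, -20]},
    {"fingers": 87, "delta_pos": [330, 298, -44], "angular": [0, 0, -20]},
    {"fingers": 87, "delta_pos": [330, 298, -44], "angular": [0, 0, -20]},
    {"fingers": 87, "delta_pos": [330, 298, -44], "angular": [0, 0, -20]},
    {"fingers": 87, "delta_pos": [330, 298, -44], "angular": [0, 0, -20]},
    {"fingers": 87, "delta_pos": [330, 298, -44], "angular": [0, 0, -20]}
  ]
}}

```text
clock: 1.25
tool_pos: [0.4606, 0.196, 0.2716]
orientation: [-180.0, -0.1, -5.5]
force: [0.1, -0.1, -0.3]
opening: 0.0868
gripper_force: 0.0
```

```bash
python3 - <<'E'
from h import *
print(go([.47,-.21,.27],-5)); print(ctrl.get_obs()['joint_pos'],ctrl.get_obs()['tool_pos'])
E
```

```text
(array([ 48.4, 403.3,   1.4]), array([-0. , -0.1, -0.5]))
[ 4.56144967e+01  2.22086887e+00 -1.67173123e+01  3.78421230e-02
 -7.10005480e+01  3.88620130e+01] [0.46058373 0.19603059 0.27156687]
```

Request:
{"fn": "apply_moves", "kwargs": {
  "deltas": [
    {"fingers": 87, "delta_pos": [48, 403, 1], "angular": [0, 0, 0]},
    {"fingers": 87, "delta_pos": [48, 403, 1], "angular": [0, 0, 0]},
    {"fingers": 87, "delta_pos": [48, 403, 1], "angular": [0, 0, 0]},
    {"fingers": 87, "delta_pos": [48, 403, 1], "angular": [0, 0, 0]},
    {"fingers": 87, "delta_pos": [48, 403, 1], "angular": [0, 0, 0]},
    {"fingers": 87, "delta_pos": [48, 403, 1], "angular": [0, 0, 0]},
    {"fingers": 87, "delta_pos": [48, 403, 1], "angular": [0, 0, 0]},
    {"fingers": 87, "delta_pos": [48, 403, 1], "angular": [0, 0, 0]},
    {"fingers": 87, "delta_pos": [48, 403, 1], "angular": [0, 0, 0]},
    {"fingers": 87, "delta_pos": [48, 403, 1], "angular": [0, 0, 0]}
  ]
}}

```text
clock: 2.25
tool_pos: [0.4699, -0.2068, 0.269]
orientation: [-180.0, 0.1, -5.4]
force: [-0.7, 0.8, 0.9]
opening: 0.0869
gripper_force: 0.0
```

```bash
python3 - <<'E'
from h import *
c=Cam('wrist','w1')
print(T_tool()[:3,3])
for a,ce,r,b in c.blobs(*BLU,None,60)[:5]: print(a,ce,np.round(c.pt(ce,.104)[0],4),np.round(c.pt(cv2.boxPoints(r),.104)[:,:2],3).tolist(),b)
E
```

```text
[ 0.47000925 -0.20567626  0.26919009]
5499 [384.39134388  27.17257683] [ 0.5873 -0.3284  0.104 ] [[0.613, -0.286], [0.605, -0.372], [0.555, -0.375], [0.564, -0.284]] [335   0 102  62]
1329 [263.40406321 139.59593679] [ 0.4996 -0.2142  0.104 ] [[0.497, -0.185], [0.527, -0.213], [0.501, -0.241], [0.47, -0.213]] [243 119  42  47]
1189 [104.22119428 196.23465097] [ 0.4582 -0.0507  0.104 ] [[0.473, -0.03], [0.474, -0.074], [0.441, -0.071], [0.439, -0.025]] [ 81 180  46  34]
```

View pics/w1.png

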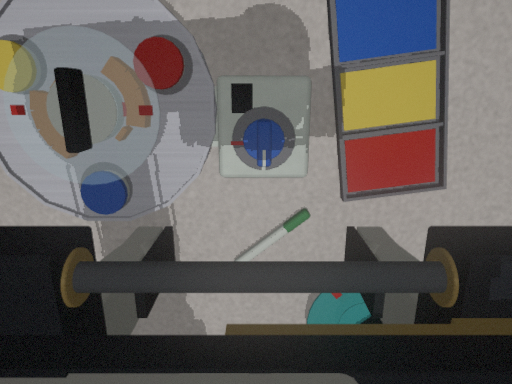

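```bash
python3 crop.py w1 210 70 320 185 c1
```

```text
(no output)
```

View pics/c1.png

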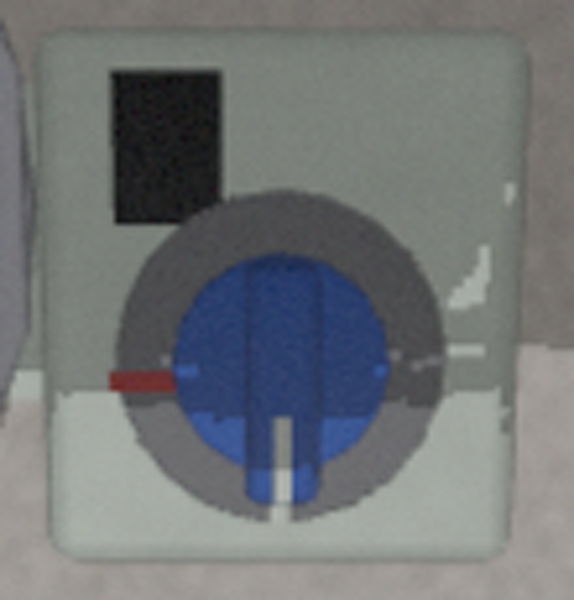

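```bash
python3 - <<'E'
from h import *
c=Cam('wrist')
a=np.array([[284,258],[284,485],[247,380],[322,380]])/5.217+[210,70]
P=c.pt(a,.104);print(np.round(P,4),np.linalg.norm(P[0]-P[1]),np.linalg.norm(P[3]-P[2]))
m=P[:2].mean(0);d=P[0]-P[1];y=np.degrees(np.arctan2(d[1],d[0]));print(m,y)
for z in(.15,.079):print(go([m[0],m[1],z],y))
E
```

```text
[[ 0.5185 -0.2157  0.104 ]
 [ 0.4771 -0.212   0.104 ]
 [ 0.4972 -0.207   0.104 ]
 [ 0.4959 -0.2207  0.104 ]] 0.041574653810614974 0.013748955234590516
[ 0.4977716 -0.2138453  0.104    ] -5.057402038766811
(array([ 28.3,   6.3, 119.4]), array([-0. ,  0. , -0.2]))
(array([ 28.3,   6.4, 190.4]), array([-0. ,  0. , -0.2]))
```

Request:
{"fn": "apply_moves", "kwargs": {
  "deltas": [
    {"fingers": 45, "delta_pos": [28, 6, 50], "angular": [0, 0, 0]},
    {"fingers": 45, "delta_pos": [28, 6, 100], "angular": [0, 0, 0]},
    {"fingers": 45, "delta_pos": [28, 6, 140], "angular": [0, 0, 0]},
    {"fingers": 45, "delta_pos": [28, 6, 165], "angular": [0, 0, 0]},
    {"fingers": 45, "delta_pos": [28, 6, 182], "angular": [0, 0, 0]},
    {"fingers": 45, "delta_pos": [28, 6, 190], "angular": [0, 0, 0]},
    {"fingers": 0, "delta_pos": [28, 6, 190], "angular": [0, 0, 0]},
    {"fingers": 0, "delta_pos": [28, 6, 190], "angular": [0, 0, 0]},
    {"fingers": 0, "delta_pos": [28, 6, 190], "angular": [0, 0, 0]},
    {"fingers": 0, "delta_pos": [28, 6, 190], "angular": [0, 0, 0]}
  ]
}}

```text
clock: 3.35
tool_pos: [0.4982, -0.214, 0.0806]
orientation: [-180.0, -0.1, -5.2]
force: [-0.1, -0.1, 0.1]
opening: 0.0187
gripper_force: 0.0
```

Request:
{"fn": "apply_moves", "kwargs": {
  "deltas": [
    {"fingers": 0, "delta_pos": [0, 0, 0], "angular": [0, 0, 0]},
    {"fingers": 0, "delta_pos": [0, 0, 0], "angular": [0, 0, 0]},
    {"fingers": 0, "delta_pos": [0, 0, 0], "angular": [0, 0, 8]},
    {"fingers": 0, "delta_pos": [0, 0, 0], "angular": [0, 0, 16]},
    {"fingers": 0, "delta_pos": [0, 0, 0], "angular": [0, 0, 24]},
    {"fingers": 0, "delta_pos": [0, 0, 0], "angular": [0, 0, 32]},
    {"fingers": 0, "delta_pos": [0, 0, 0], "angular": [0, 0, 40]},
    {"fingers": 0, "delta_pos": [0, 0, 0], "angular": [0, 0, 48]},
    {"fingers": 0, "delta_pos": [0, 0, 0], "angular": [0, 0, 56]},
    {"fingers": 0, "delta_pos": [0, 0, 0], "angular": [0, 0, 64]}
  ]
}}

```text
clock: 4.35
tool_pos: [0.4963, -0.216, 0.0805]
orientation: [179.8, -0.1, -69.6]
force: [-5.7, -9.2, 8.5]
opening: 0.014
gripper_force: 30.0
```

Request:
{"fn": "apply_moves", "kwargs": {
  "deltas": [
    {"fingers": 0, "delta_pos": [0, 0, 0], "angular": [0, 0, 8]},
    {"fingers": 0, "delta_pos": [0, 0, 0], "angular": [0, 0, 15]},
    {"fingers": 0, "delta_pos": [0, 0, 0], "angular": [0, 0, 15]}
  ]
}}

```text
clock: 4.65
tool_pos: [0.4956, -0.2161, 0.0804]
orientation: [179.8, -0.1, -84.5]
force: [-6.8, -8.9, 9.5]
opening: 0.0139
gripper_force: 30.0
```

Turned about 79°. Release, go up, and look from above the rotator with the tool at yaw about -185 (for the cover).

Request:
{"fn": "apply_moves", "kwargs": {
  "deltas": [
    {"fingers": 40, "delta_pos": [0, 0, 0], "angular": [0, 0, 0]},
    {"fingers": 40, "delta_pos": [0, 0, 0], "angular": [0, 0, 0]},
    {"fingers": 40, "delta_pos": [0, 0, 0], "angular": [0, 0, 0]},
    {"fingers": 40, "delta_pos": [0, 0, -30], "angular": [0, 0, 0]},
    {"fingers": 60, "delta_pos": [0, 0, -80], "angular": [0, 0, 0]},
    {"fingers": 60, "delta_pos": [0, 0, -130], "angular": [0, 0, 0]},
    {"fingers": 60, "delta_pos": [0, 0, -160], "angular": [0, 0, 0]}
  ]
}}

```text
clock: 5.35
tool_pos: [0.4989, -0.2143, 0.2438]
orientation: [-179.7, -0.1, -84.2]
force: [0.6, 0.4, 0.7]
opening: 0.057
gripper_force: 0.0
```

```bash
python3 - <<'E'
from h import *
print(go([.56,-.03,.27],174))
E
```

```text
(array([-177.1,  -79.5,  -26.1]), array([ -0.3,   0.2, 101.8]))
```

Request:
{"fn": "apply_moves", "kwargs": {
  "deltas": [
    {"fingers": 60, "delta_pos": [-177, -80, -26], "angular": [0, 0, 102]},
    {"fingers": 60, "delta_pos": [-177, -80, -26], "angular": [0, 0, 102]},
    {"fingers": 60, "delta_pos": [-177, -80, -26], "angular": [0, 0, 102]},
    {"fingers": 60, "delta_pos": [-177, -80, -26], "angular": [0, 0, 102]},
    {"fingers": 60, "delta_pos": [-177, -80, -26], "angular": [0, 0, 102]},
    {"fingers": 60, "delta_pos": [-177, -80, -26], "angular": [0, 0, 102]},
    {"fingers": 60, "delta_pos": [-177, -80, -26], "angular": [0, 0, 102]},
    {"fingers": 60, "delta_pos": [-177, -80, -26], "angular": [0, 0, 102]},
    {"fingers": 60, "delta_pos": [-177, -80, -26], "angular": [0, 0, 102]},
    {"fingers": 60, "delta_pos": [-177, -80, -26], "angular": [0, 0, 102]}
  ]
}}

```text
clock: 6.35
tool_pos: [0.5595, -0.0296, 0.2654]
orientation: [180.0, -0.0, -168.0]
force: [-0.4, -0.6, -0.1]
opening: 0.0601
gripper_force: 0.0
```

Request:
{"fn": "apply_moves", "kwargs": {
  "deltas": [
    {"fingers": 60, "delta_pos": [0, 0, 0], "angular": [0, 0, 8]},
    {"fingers": 60, "delta_pos": [0, 0, 0], "angular": [0, 0, 16]},
    {"fingers": 60, "delta_pos": [0, 0, 0], "angular": [0, 0, 16]}
  ]
}}

```text
clock: 6.65
tool_pos: [0.5594, -0.0297, 0.2654]
orientation: [180.0, -0.0, 176.2]
force: [-0.1, -0.8, 1.1]
opening: 0.0599
gripper_force: 0.0
```

```bash
python3 - <<'E'
from h import *
c=Cam('wrist','w2')
o=ctrl.get_obs();print(o['tool_pos'],o['orientation'],o['joint_pos'])
print('handle at',c.px([.5402,-.031,.098]))
for z,col,n in((.098,BLK,'blk'),(.053,RED,'r'),(.053,YEL,'y'),(.053,BLU,'b')):
  for a,ce,r,b in c.blobs(*col,(0,0,512,225),100)[:4]: print(n,a,np.round(ce,1),np.round(c.pt(ce,z)[0],4),np.round(c.pt(cv2.boxPoints(r),z)[:,:2],4).tolist(),b)
E
```

```text
[ 0.55946637 -0.0297339   0.26545164] [ 1.79992862e+02 -3.03154544e-03  1.76512317e+02] [ 1.69719252e+01  8.40297084e+00 -1.05303429e+01 -8.19025825e-03
 -7.10670318e+01 -1.10456951e+02]
handle at [[257.1643715  150.95443917]]
blk 1876 [499.7  37.5] [0.4529 0.1904 0.098 ] [[0.422, 0.1739], [0.4234, 0.1963], [0.4944, 0.206], [0.4928, 0.1822]] [485   0  27  86]
blk 1353 [ 29.1 121. ] [ 0.4977 -0.2444  0.098 ] [[0.4183, -0.251], [0.417, -0.2439], [0.6022, -0.2354], [0.6041, -0.2437]] [  0  30  62 195]
blk 953 [258.4 149.7] [ 0.5391 -0.0297  0.098 ] [[0.5809, -0.0398], [0.5021, -0.0323], [0.5032, -0.02], [0.5821, -0.0267]] [252 111  15  82]
blk 498 [106.1 154.3] [ 0.5339 -0.1778  0.098 ] [[0.5196, -0.1848], [0.5208, -0.1656], [0.547, -0.1704], [0.5458, -0.19]] [ 96 140  21  28]
r 1001 [183.6 187.5] [ 0.5842 -0.1181  0.053 ] [[0.5695, -0.1435], [0.555, -0.114], [0.601, -0.0939], [0.6166, -0.1241]] [167 164  39  43]
r 450 [ 4.9 82.6] [ 0.4589 -0.2901  0.053 ] [[0.4254, -0.2859], [0.4264, -0.2707], [0.4778, -0.2844], [0.4768, -0.3003]] [ 0 48 16 54]
r 113 [195.8 147.1] [ 0.5392 -0.0988  0.0
[... 226 characters left out ...]
   9]
y 1515 [ 13.3 142.3] [ 0.5209 -0.2977  0.053 ] [[0.4892, -0.3104], [0.4877, -0.2731], [0.5478, -0.2815], [0.5496, -0.3206]] [  0 111  35  59]
y 988 [332.9 189. ] [0.597  0.0514 0.053 ] [[0.6102, 0.0251], [0.5673, 0.0515], [0.5857, 0.0786], [0.6297, 0.0527]] [311 165  39  43]
b 2153 [ 22.5 202. ] [ 0.5893 -0.3053  0.053 ] [[0.5573, -0.3227], [0.5611, -0.2654], [0.6182, -0.2789], [0.6144, -0.3387]] [  0 176  52  49]
b 1786 [258.8  50.7] [ 0.4451 -0.0232  0.053 ] [[0.4223, -0.0467], [0.4255, 0.0023], [0.4662, 0.0005], [0.4629, -0.0502]] [234  28  50  44]
b 1696 [ 70.4 114.7] [ 0.4957 -0.2289  0.053 ] [[0.5026, -0.2729], [0.4624, -0.251], [0.4829, -0.1914], [0.5244, -0.2116]] [34 93 64 43]
```

View pics/w2.png

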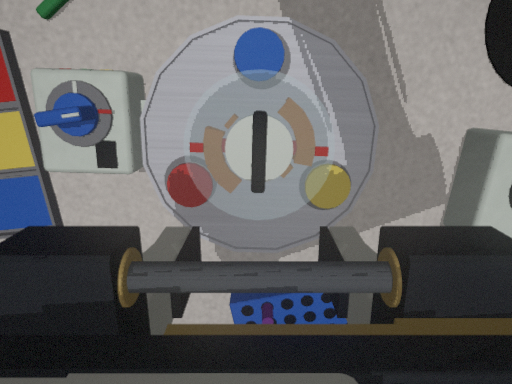

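```bash
python3 - <<'E'
from h import *
for z in(.12,.0715):print(go([.5412,-.0298,z],174.9))
E
```

```text
(array([ 18.2,  -1.2, 145.5]), array([ 0. , -0. ,  1.6]))
(array([ 18.2,  -1.2, 194. ]), array([ 0. , -0. ,  1.6]))
```

Request:
{"fn": "apply_moves", "kwargs": {
  "deltas": [
    {"fingers": 50, "delta_pos": [18, -1, 50], "angular": [0, 0, 1.6]},
    {"fingers": 50, "delta_pos": [18, -1, 100], "angular": [0, 0, 1.6]},
    {"fingers": 50, "delta_pos": [18, -1, 145], "angular": [0, 0, 1.6]},
    {"fingers": 50, "delta_pos": [18, -1, 170], "angular": [0, 0, 1.6]},
    {"fingers": 50, "delta_pos": [18, -1, 185], "angular": [0, 0, 1.6]},
    {"fingers": 50, "delta_pos": [18, -1, 193], "angular": [0, 0, 1.6]},
    {"fingers": 0, "delta_pos": [18, -1, 193], "angular": [0, 0, 1.6]},
    {"fingers": 0, "delta_pos": [18, -1, 193], "angular": [0, 0, 1.6]},
    {"fingers": 0, "delta_pos": [18, -1, 193], "angular": [0, 0, 1.6]},
    {"fingers": 0, "delta_pos": [18, -1, 193], "angular": [0, 0, 1.6]}
  ]
}}

```text
clock: 7.7
tool_pos: [0.542, -0.0297, 0.0736]
orientation: [180.0, 0.1, 174.8]
force: [0.8, 0.0, 0.6]
opening: 0.0233
gripper_force: 0.0
```

Request:
{"fn": "apply_moves", "kwargs": {
  "deltas": [
    {"fingers": 0, "delta_pos": [0, 0, 0], "angular": [0, 0, 0]},
    {"fingers": 0, "delta_pos": [0, 0, 0], "angular": [0, 0, 0]},
    {"fingers": 0, "delta_pos": [0, 0, 0], "angular": [0, 0, 0]}
  ]
}}

```text
clock: 8.0
tool_pos: [0.5418, -0.0296, 0.0731]
orientation: [180.0, 0.1, 174.7]
force: [-0.5, 1.0, 2.8]
opening: 0.0138
gripper_force: 30.0
```

Request:
{"fn": "apply_moves", "kwargs": {
  "deltas": [
    {"fingers": 0, "delta_pos": [0, 0, 2], "angular": [0, 0, 0]},
    {"fingers": 0, "delta_pos": [0, 0, 4], "angular": [0, 0, 0]},
    {"fingers": 0, "delta_pos": [0, 0, 6.5], "angular": [0, 0, 0]},
    {"fingers": 0, "delta_pos": [0, 0, 6.5], "angular": [0, 0, 0]},
    {"fingers": 0, "delta_pos": [0, 0, 6.5], "angular": [0, 0, 0]}
  ]
}}

```text
clock: 8.5
tool_pos: [0.5418, -0.0296, 0.0662]
orientation: [180.0, 0.0, 174.7]
force: [-0.7, 2.4, 5.8]
opening: 0.0138
gripper_force: 30.0
```

Request:
{"fn": "apply_moves", "kwargs": {
  "deltas": [
    {"fingers": 0, "delta_pos": [0, 0, 0], "angular": [0, 0, -6]},
    {"fingers": 0, "delta_pos": [0, 0, 0], "angular": [0, 0, -12]},
    {"fingers": 0, "delta_pos": [0, 0, 0], "angular": [0, 0, -18]},
    {"fingers": 0, "delta_pos": [0, 0, 0], "angular": [0, 0, -24]},
    {"fingers": 0, "delta_pos": [0, 0, 0], "angular": [0, 0, -30]},
    {"fingers": 0, "delta_pos": [0, 0, 0], "angular": [0, 0, -36]},
    {"fingers": 0, "delta_pos": [0, 0, 0], "angular": [0, 0, -42]},
    {"fingers": 0, "delta_pos": [0, 0, 0], "angular": [0, 0, -48]}
  ]
}}

```text
clock: 9.3
tool_pos: [0.5418, -0.0301, 0.0663]
orientation: [-180.0, 0.0, -137.0]
force: [0.4, 0.0, 4.6]
opening: 0.0137
gripper_force: 30.0
```

Request:
{"fn": "apply_moves", "kwargs": {
  "deltas": [
    {"fingers": 0, "delta_pos": [0, 0, 0], "angular": [0, 0, -8]},
    {"fingers": 0, "delta_pos": [0, 0, 0], "angular": [0, 0, -16]},
    {"fingers": 0, "delta_pos": [0, 0, 0], "angular": [0, 0, -24]},
    {"fingers": 0, "delta_pos": [0, 0, 0], "angular": [0, 0, -32]},
    {"fingers": 0, "delta_pos": [0, 0, 0], "angular": [0, 0, -40]},
    {"fingers": 0, "delta_pos": [0, 0, 0], "angular": [0, 0, -40]}
  ]
}}

```text
clock: 9.9
tool_pos: [0.5418, -0.0301, 0.0663]
orientation: [-180.0, -0.0, -97.0]
force: [0.5, 0.0, 5.1]
opening: 0.0137
gripper_force: 30.0
```

Request:
{"fn": "apply_moves", "kwargs": {
  "deltas": [
    {"fingers": 0, "delta_pos": [0, 0, -5], "angular": [0, 0, 0]},
    {"fingers": 0, "delta_pos": [0, 0, -15], "angular": [0, 0, 0]},
    {"fingers": 0, "delta_pos": [0, 0, -30], "angular": [0, 0, 0]},
    {"fingers": 0, "delta_pos": [0, 0, -60], "angular": [0, 0, 0]},
    {"fingers": 0, "delta_pos": [0, 0, -90], "angular": [0, 0, 0]},
    {"fingers": 0, "delta_pos": [0, 0, -120], "angular": [0, 0, 0]},
    {"fingers": 0, "delta_pos": [0, 0, -120], "angular": [0, 0, 0]}
  ]
}}

```text
clock: 10.6
tool_pos: [0.5428, -0.0297, 0.1901]
orientation: [-179.7, 0.1, -97.3]
force: [0.5, -0.9, -2.0]
opening: 0.0136
gripper_force: 30.0
```

```bash
python3 - <<'E'
from h import *
c=Cam('wrist','w3');t=Cam('top','t3')
m=t.blobs(*BLU,(140,185,195,240),50)[0];print(t.pt(m[1],.004),m[3])
m=t.blobs(*BLK,(135,180,200,245),50)[0];ct=np.array(m[2][0]);print('rect',t.pt(ct,.004),m[3])
print(go([.426,.3197,.19],-97))
E
```

```text
[[0.42114782 0.34137082 0.004     ]] [155 204  12  20]
rect [[0.42531714 0.29618334 0.004     ]] [145 180  55  65]
(array([-332. ,  158.2,   -3.5]), array([ 0. ,  0. , -0.3]))
```

View pics/w3.png

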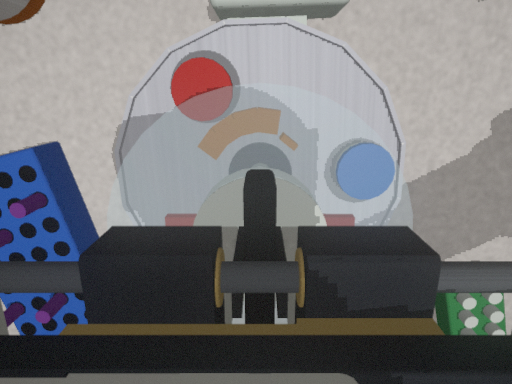

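Request:
{"fn": "apply_moves", "kwargs": {
  "deltas": [
    {"fingers": 0, "delta_pos": [-332, 158, -3], "angular": [0, 0, 0]},
    {"fingers": 0, "delta_pos": [-332, 158, -3], "angular": [0, 0, 0]},
    {"fingers": 0, "delta_pos": [-332, 158, -3], "angular": [0, 0, 0]},
    {"fingers": 0, "delta_pos": [-332, 158, -3], "angular": [0, 0, 0]},
    {"fingers": 0, "delta_pos": [-332, 158, -3], "angular": [0, 0, 0]},
    {"fingers": 0, "delta_pos": [-332, 158, -3], "angular": [0, 0, 0]},
    {"fingers": 0, "delta_pos": [-332, 158, -3], "angular": [0, 0, 0]},
    {"fingers": 0, "delta_pos": [-332, 158, -3], "angular": [0, 0, 0]},
    {"fingers": 0, "delta_pos": [-332, 158, -3], "angular": [0, 0, 0]},
    {"fingers": 0, "delta_pos": [-332, 158, -3], "angular": [0, 0, 0]}
  ]
}}

```text
clock: 11.7
tool_pos: [0.4258, 0.3187, 0.1875]
orientation: [179.9, -0.2, -97.2]
force: [-0.1, -0.4, -2.8]
opening: 0.0139
gripper_force: 30.0
```

```bash
python3 - <<'E'
from h import *
c=Cam('wrist','w4')
print(go([.426,.3197,.034],-97),c.px([[.426,.3197,.004]]))
E
```

```text
(array([-1.700e+00,  1.000e-01,  1.538e+02]), array([ 0.1, -0.1, -0.3])) [[258.78182363 168.75092117]]
```

View pics/w4.png

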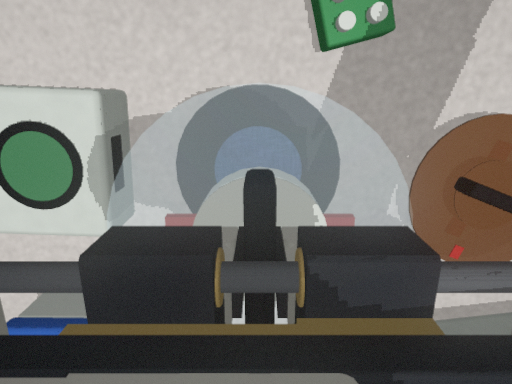

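Request:
{"fn": "apply_moves", "kwargs": {
  "deltas": [
    {"fingers": 0, "delta_pos": [-1.5, 0, 50], "angular": [0, 0, 0]},
    {"fingers": 0, "delta_pos": [-1.5, 0, 95], "angular": [0, 0, 0]},
    {"fingers": 0, "delta_pos": [-1.5, 0, 125], "angular": [0, 0, 0]},
    {"fingers": 0, "delta_pos": [-1.5, 0, 140], "angular": [0, 0, 0]},
    {"fingers": 0, "delta_pos": [-1.5, 0, 148], "angular": [0, 0, 0]},
    {"fingers": 0, "delta_pos": [-1.5, 0, 153], "angular": [0, 0, 0]},
    {"fingers": 0, "delta_pos": [-1.5, 0, 154], "angular": [0, 0, 0]},
    {"fingers": 0, "delta_pos": [-1.5, 0, 154], "angular": [0, 0, 0]}
  ]
}}

```text
clock: 12.55
tool_pos: [0.4274, 0.3212, 0.0358]
orientation: [-180.0, 0.1, -97.3]
force: [0.1, 0.0, -2.0]
opening: 0.014
gripper_force: 30.0
```

Request:
{"fn": "apply_moves", "kwargs": {
  "deltas": [
    {"fingers": 0, "delta_pos": [0, 0, 1], "angular": [0, 0, 0]},
    {"fingers": 0, "delta_pos": [0, 0, 2], "angular": [0, 0, 0]},
    {"fingers": 0, "delta_pos": [0, 0, 3], "angular": [0, 0, 0]},
    {"fingers": 0, "delta_pos": [0, 0, 3], "angular": [0, 0, 0]}
  ]
}}

```text
clock: 12.95
tool_pos: [0.4269, 0.3212, 0.0323]
orientation: [-180.0, 0.0, -97.3]
force: [-1.2, -0.6, -1.7]
opening: 0.0134
gripper_force: 30.0
```

Request:
{"fn": "apply_moves", "kwargs": {
  "deltas": [
    {"fingers": 0, "delta_pos": [0, 0, 0.5], "angular": [0, 0, 0]},
    {"fingers": 0, "delta_pos": [0, 0, 1], "angular": [0, 0, 0]},
    {"fingers": 0, "delta_pos": [0, 0, 1], "angular": [0, 0, 0]}
  ]
}}

```text
clock: 13.25
tool_pos: [0.427, 0.3212, 0.0322]
orientation: [-180.0, 0.0, -97.2]
force: [-4.1, -1.5, 10.7]
opening: 0.0141
gripper_force: 30.0
```

Request:
{"fn": "apply_moves", "kwargs": {
  "deltas": [
    {"fingers": 30, "delta_pos": [0, 0, 0], "angular": [0, 0, 0]},
    {"fingers": 30, "delta_pos": [0, 0, 0], "angular": [0, 0, 0]},
    {"fingers": 30, "delta_pos": [0, 0, 0], "angular": [0, 0, 0]},
    {"fingers": 30, "delta_pos": [0, 0, -20], "angular": [0, 0, 0]},
    {"fingers": 60, "delta_pos": [0, 0, -60], "angular": [0, 0, 0]},
    {"fingers": 80, "delta_pos": [0, 0, -110], "angular": [0, 0, 0]},
    {"fingers": 80, "delta_pos": [0, 0, -160], "angular": [0, 0, 0]},
    {"fingers": 80, "delta_pos": [0, 0, -210], "angular": [0, 0, 0]},
    {"fingers": 80, "delta_pos": [0, 0, -238], "angular": [0, 0, 0]}
  ]
}}

```text
clock: 14.15
tool_pos: [0.4279, 0.3217, 0.2737]
orientation: [-179.8, 0.3, -97.3]
force: [0.8, -0.1, -0.2]
opening: 0.0643
gripper_force: 0.0
```

```bash
python3 - <<'E'
from h import *
c=Cam('wrist','w5');t=Cam('top','t5')
b=c.blobs(*BLK,(200,60,320,225),100)
for a,ce,r,bb in b[:3]: print(a,ce,c.pt(ce,.057),bb)
b=c.blobs(*RED,(100,60,420,225),40)
for a,ce,r,bb in b[:3]: print('ear',a,ce,c.pt(ce,.010),bb)
for n,col in(('r',RED),('y',YEL),('b',BLU)):
  for a,ce,r,bb in t.blobs(*col,(222,148,292,215),60)[:2]: print(n,a,t.pt(ce,.053))
  for a,ce,r,bb in t.blobs(*col,(322,150,366,220),60)[:2]: print(n,'bay',a,t.pt(ce,.004))
w=c.blobs([35,80,10],[95,255,150],None,60)
for a,ce,r,bb in w[:3]: print('win',a,ce,c.pt(ce,.065),bb)
print(go([.50,-.10,.27],-90))
E
```

```text
833 [260.51980792 157.97719088] [[0.4268542  0.31933468 0.057     ]] [255 123  12  71]
491 [257.13849287  94.93279022] [[0.421944   0.25121088 0.057     ]] [200  83 120  43]
ear 88 [206.  155.5] [[0.49580232 0.31667413 0.01      ]] [201 152  11   8]
ear 86 [315.03488372 155.58139535] [[0.35944009 0.33394192 0.01      ]] [310 152  11   8]
r 143 [[ 0.5793943  -0.11234259  0.053     ]]
r bay 512 [[ 0.44275796 -0.37288818  0.004     ]]
y 145 [[0.59231441 0.04370808 0.053     ]]
y bay 505 [[ 0.52320537 -0.3700631   0.004     ]]
b 143 [[ 0.44713442 -0.02486462  0.053     ]]
b bay 499 [[ 0.60359236 -0.36701731  0.004     ]]
win 2405 [ 88.68981289 144.88981289] [[0.61041036 0.28010339 0.065     ]] [ 61 118  56  55]
win 2128 [331.79182331  25.3825188 ] [[0.34022737 0.19466138 0.065     ]] [300   0  68  55]
(array([ 410.2, -124.3,    1.8]), array([-0.3,  0.4, -7.3]))
```

View pics/w5.png

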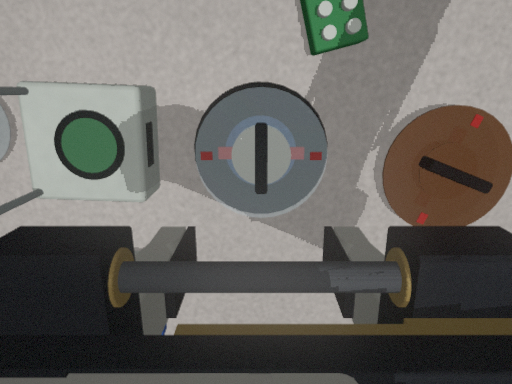

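Cover sits centred on the mat (axis at px 261,152). Now toward red dish.

```bash
python3 - <<'E'
from h import *
print(go([.57,-.085,.27],-75))
E
```

```text
(array([ 386.4, -191.8,    2.3]), array([ -0.3,   0.3, -22.3]))
```

Request:
{"fn": "apply_moves", "kwargs": {
  "deltas": [
    {"fingers": 66, "delta_pos": [386, -192, 2], "angular": [-0.1, 0.3, -22]},
    {"fingers": 66, "delta_pos": [386, -192, 2], "angular": [-0.1, 0.3, -22]},
    {"fingers": 66, "delta_pos": [386, -192, 2], "angular": [-0.1, 0.3, -22]},
    {"fingers": 66, "delta_pos": [386, -192, 2], "angular": [-0.1, 0.3, -22]},
    {"fingers": 66, "delta_pos": [386, -192, 2], "angular": [-0.1, 0.3, -22]},
    {"fingers": 66, "delta_pos": [386, -192, 2], "angular": [-0.1, 0.3, -22]},
    {"fingers": 66, "delta_pos": [386, -192, 2], "angular": [-0.1, 0.3, -22]},
    {"fingers": 66, "delta_pos": [386, -192, 2], "angular": [-0.1, 0.3, -22]},
    {"fingers": 66, "delta_pos": [386, -192, 2], "angular": [-0.1, 0.3, -22]},
    {"fingers": 66, "delta_pos": [386, -192, 2], "angular": [-0.1, 0.3, -22]}
  ]
}}

```text
clock: 15.25
tool_pos: [0.5688, -0.0901, 0.2653]
orientation: [179.7, -0.3, -75.5]
force: [-0.6, 0.6, -0.7]
opening: 0.0659
gripper_force: 0.0
```

```bash
cat > dish.py <<'E'
from h import *
import sys
col={'r':RED,'y':YEL,'b':BLU}
c=Cam('wrist');o=ctrl.get_obs();print(np.round(o['tool_pos'],4),np.round(o['orientation'],1))
n,yaw=sys.argv[1],float(sys.argv[2])
for a,ce,r,bb in c.blobs(*col[n],(0,0,512,225),300)[:3]:
    P=c.pt(ce,.053)[0];w=np.linalg.norm(np.diff(c.pt([[bb[0],ce[1]],[bb[0]+bb[2],ce[1]]],.053),axis=0));print(a,bb,np.round(P,4),'w',round(w,4),go([*P[:2],.041],yaw))
E
python3 dish.py r -75
```

```text
[ 0.5683 -0.0884  0.2654] [179.7  -0.3 -75.5]
1706 [228 117  47  48] [ 0.5822 -0.1124  0.053 ] w 0.0514 (array([ 25.7,  -8.5, 224.5]), array([ 0.3, -0.3, -0.5]))
```

Request:
{"fn": "apply_moves", "kwargs": {
  "deltas": [
    {"fingers": 66, "delta_pos": [25, -8, 50], "angular": [0.3, -0.3, 0]},
    {"fingers": 66, "delta_pos": [25, -8, 100], "angular": [0.3, -0.3, 0]},
    {"fingers": 66, "delta_pos": [25, -8, 150], "angular": [0.3, -0.3, 0]},
    {"fingers": 66, "delta_pos": [25, -8, 185], "angular": [0.3, -0.3, 0]},
    {"fingers": 66, "delta_pos": [25, -8, 205], "angular": [0.3, -0.3, 0]},
    {"fingers": 66, "delta_pos": [25, -8, 217], "angular": [0.3, -0.3, 0]},
    {"fingers": 66, "delta_pos": [25, -8, 223], "angular": [0.3, -0.3, 0]},
    {"fingers": 66, "delta_pos": [25, -8, 224], "angular": [0.3, -0.3, 0]}
  ]
}}

```text
clock: 16.1
tool_pos: [0.5825, -0.1091, 0.0433]
orientation: [-179.8, 0.0, -75.2]
force: [0.8, 0.0, 0.3]
opening: 0.0655
gripper_force: 0.0
```

```bash
python3 - <<'E'
from h import *
print(ctrl.get_obs()['tool_pos'],go([.581,-.1124,.0405],-75))
E
```

```text
[ 0.58248925 -0.10905623  0.04325939] (array([2.9, 2.3, 2.8]), array([-0.2,  0. , -0.2]))
```

Request:
{"fn": "apply_moves", "kwargs": {
  "deltas": [
    {"fingers": 66, "delta_pos": [3, 2, 2], "angular": [0, 0, 0]},
    {"fingers": 66, "delta_pos": [3, 2, 2], "angular": [0, 0, 0]},
    {"fingers": 0, "delta_pos": [3, 2, 2], "angular": [0, 0, 0]},
    {"fingers": 0, "delta_pos": [3, 2, 2], "angular": [0, 0, 0]},
    {"fingers": 0, "delta_pos": [3, 2, 2], "angular": [0, 0, 0]},
    {"fingers": 0, "delta_pos": [3, 2, 2], "angular": [0, 0, 0]},
    {"fingers": 0, "delta_pos": [3, 2, 2], "angular": [0, 0, 0]}
  ]
}}

```text
clock: 16.8
tool_pos: [0.5814, -0.113, 0.0417]
orientation: [-179.8, 0.0, -75.3]
force: [-1.5, 0.8, 5.6]
opening: 0.0511
gripper_force: 30.0
```

Request:
{"fn": "apply_moves", "kwargs": {
  "deltas": [
    {"fingers": 0, "delta_pos": [0, 0, -5], "angular": [0, 0, 0]},
    {"fingers": 0, "delta_pos": [0, 0, -20], "angular": [0, 0, 0]},
    {"fingers": 0, "delta_pos": [0, 0, -60], "angular": [0, 0, 0]},
    {"fingers": 0, "delta_pos": [0, 0, -110], "angular": [0, 0, 0]},
    {"fingers": 0, "delta_pos": [0, 0, -170], "angular": [0, 0, 0]},
    {"fingers": 0, "delta_pos": [0, 0, -170], "angular": [0, 0, 0]}
  ]
}}

```text
clock: 17.4
tool_pos: [0.5835, -0.1134, 0.218]
orientation: [-179.3, -0.1, -75.2]
force: [0.5, -0.0, -0.6]
opening: 0.051
gripper_force: 30.0
```

```bash
python3 - <<'E'
from h import *
c=Cam('wrist','w6')
o=ctrl.get_obs();print(o['tool_pos'])
z=o['tool_pos'][2]
for a,ce,r,bb in c.blobs(*RED,None,300)[:3]: print(a,ce,bb,np.round((c.pt(ce,z+.0145)[0]-o['tool_pos'])@T_tool()[:3,:3],4))
print(go([.6085,.280,.210],-75))
E
```

```text
[ 0.58299589 -0.11321568  0.21683842]
5117 [259.48974008 235.26832128] [206 202 108  60] [ 0.0111 -0.0002 -0.0145]
1061 [70.2393968   6.88218662] [26  0 85 19] [ 0.1067 -0.074  -0.0135]
453 [260.22737307 296.65783664] [229 293  63  11] [-0.0214  0.0002 -0.0145]
(array([-373.8, -124.7,    7.6]), array([-0.6, -0.1, -0.2]))
```

View pics/w6.png

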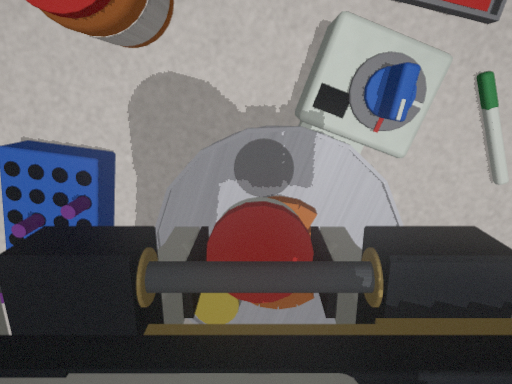

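Request:
{"fn": "apply_moves", "kwargs": {
  "deltas": [
    {"fingers": 0, "delta_pos": [-376, -125, 8], "angular": [0, 0, 0]},
    {"fingers": 0, "delta_pos": [-376, -125, 8], "angular": [0, 0, 0]},
    {"fingers": 0, "delta_pos": [-376, -125, 8], "angular": [0, 0, 0]},
    {"fingers": 0, "delta_pos": [-376, -125, 8], "angular": [0, 0, 0]},
    {"fingers": 0, "delta_pos": [-376, -125, 8], "angular": [0, 0, 0]},
    {"fingers": 0, "delta_pos": [-376, -125, 8], "angular": [0, 0, 0]},
    {"fingers": 0, "delta_pos": [-376, -125, 8], "angular": [0, 0, 0]},
    {"fingers": 0, "delta_pos": [-376, -125, 8], "angular": [0, 0, 0]},
    {"fingers": 0, "delta_pos": [-376, -125, 8], "angular": [0, 0, 0]},
    {"fingers": 0, "delta_pos": [-376, -125, 8], "angular": [0, 0, 0]}
  ]
}}

```text
clock: 18.45
tool_pos: [0.6051, 0.2833, 0.2018]
orientation: [180.0, -0.0, -75.2]
force: [-0.2, 0.2, -0.9]
opening: 0.0512
gripper_force: 30.0
```

```bash
python3 - <<'E'
from h import *
print(ctrl.get_obs()['tool_pos'],go([.608,.282,.156],-75))
E
```

```text
[0.60514697 0.28329    0.20177322] (array([ 2. , -2.4, 45.8]), array([ 0. , -0. , -0.2]))
```

Request:
{"fn": "apply_moves", "kwargs": {
  "deltas": [
    {"fingers": 0, "delta_pos": [2, -2, 15], "angular": [0, 0, 0]},
    {"fingers": 0, "delta_pos": [2, -2, 30], "angular": [0, 0, 0]},
    {"fingers": 0, "delta_pos": [2, -2, 41], "angular": [0, 0, 0]},
    {"fingers": 0, "delta_pos": [2, -2, 45], "angular": [0, 0, 0]},
    {"fingers": 0, "delta_pos": [2, -2, 45], "angular": [0, 0, 0]},
    {"fingers": 0, "delta_pos": [2, -2, 45], "angular": [0, 0, 0]}
  ]
}}

```text
clock: 19.05
tool_pos: [0.609, 0.2806, 0.1591]
orientation: [-179.8, 0.0, -75.3]
force: [0.2, 1.0, 0.1]
opening: 0.0511
gripper_force: 30.0
```

```bash
cat > rd.py <<'E'
from h import *
import sys
cols={'r':RED,'y':YEL,'b':BLU}[sys.argv[1]]
x0,y0,x1,y1=map(int,sys.argv[2:6]); yaw=float(sys.argv[6])
o=ctrl.get_obs();print(np.round(o['tool_pos'],4),np.round(o['orientation'],1))
c=Cam('top','rd_'+sys.argv[1]);s=Cam('side')
P=np.array([.6085,.280,.168])
for n,k in(('top',c),('side',s)):
    e=k.px(P)[0];i=e.astype(int)
    for a,ce,r,bb in k.blobs(*cols,(i[0]-15,i[1]-15,i[0]+16,i[1]+16),10)[:2]: print(n,a,'expect',e.round(1),'got',ce.round(1),np.round(k.pt(ce,.168)[0],4))
print(go([.608,.282,.156],yaw))
E
python3 rd.py r 0 0 0 0 -75
```

```text
[0.609  0.2806 0.1591] [-179.8    0.   -75.3]
top 19 expect [167.  157.1] got [164.1 159.7] [0.5994 0.2899 0.168 ]
side 62 expect [226.6 115.4] got [228.4 115.3] [0.6136 0.2765 0.168 ]
(array([-1.2,  0.7,  3.5]), array([-0.2,  0.1, -0.3]))
```

Request:
{"fn": "apply_moves", "kwargs": {
  "deltas": [
    {"fingers": 0, "delta_pos": [-1, 0.5, 3], "angular": [0, 0, 0]},
    {"fingers": 0, "delta_pos": [-1, 0.5, 3], "angular": [0, 0, 0]},
    {"fingers": 0, "delta_pos": [-1, 0.5, 3], "angular": [0, 0, 0]},
    {"fingers": 0, "delta_pos": [-1, 0.5, 3], "angular": [0, 0, 0]},
    {"fingers": 0, "delta_pos": [-1, 0.5, 3], "angular": [0, 0, 0]},
    {"fingers": 0, "delta_pos": [-1, 0.5, 3], "angular": [0, 0, 0]},
    {"fingers": 0, "delta_pos": [-1, 0.5, 3], "angular": [0, 0, 0]},
    {"fingers": 0, "delta_pos": [-1, 0.5, 3], "angular": [0, 0, 0]},
    {"fingers": 0, "delta_pos": [-1, 0.5, 3], "angular": [0, 0, 0]},
    {"fingers": 0, "delta_pos": [-1, 0.5, 3], "angular": [0, 0, 0]}
  ]
}}

```text
clock: 20.15
tool_pos: [0.6078, 0.2818, 0.1557]
orientation: [-179.9, 0.0, -75.3]
force: [-0.3, -0.5, -0.3]
opening: 0.0508
gripper_force: 30.0
```

Request:
{"fn": "apply_moves", "kwargs": {
  "deltas": [
    {"fingers": 0, "delta_pos": [0, 0, 0], "angular": [0, 0, 0]},
    {"fingers": 0, "delta_pos": [0, 0, 0], "angular": [0, 0, 0]},
    {"fingers": 0, "delta_pos": [0, 0, 0], "angular": [0, 0, 0]},
    {"fingers": 0, "delta_pos": [0, 0, 0], "angular": [0, 0, 0]},
    {"fingers": 0, "delta_pos": [0, 0, 0], "angular": [0, 0, 0]},
    {"fingers": 0, "delta_pos": [0, 0, 0], "angular": [0, 0, 0]},
    {"fingers": 0, "delta_pos": [0, 0, 0], "angular": [0, 0, 0]},
    {"fingers": 0, "delta_pos": [0, 0, 0], "angular": [0, 0, 0]},
    {"fingers": 0, "delta_pos": [0, 0, 0], "angular": [0, 0, 0]},
    {"fingers": 0, "delta_pos": [0, 0, 0], "angular": [0, 0, 0]}
  ]
}}

```text
clock: 21.15
tool_pos: [0.6078, 0.2818, 0.1557]
orientation: [-179.9, 0.0, -75.3]
force: [-0.1, 0.2, 0.7]
opening: 0.0509
gripper_force: 30.0
```

Request:
{"fn": "apply_moves", "kwargs": {
  "deltas": [
    {"fingers": 0, "delta_pos": [0, 0, 0], "angular": [0, 0, 0]},
    {"fingers": 0, "delta_pos": [0, 0, 0], "angular": [0, 0, 0]},
    {"fingers": 0, "delta_pos": [0, 0, 0], "angular": [0, 0, 0]},
    {"fingers": 0, "delta_pos": [0, 0, 0], "angular": [0, 0, 0]},
    {"fingers": 0, "delta_pos": [0, 0, 0], "angular": [0, 0, 0]},
    {"fingers": 0, "delta_pos": [0, 0, 0], "angular": [0, 0, 0]},
    {"fingers": 0, "delta_pos": [0, 0, 0], "angular": [0, 0, 0]},
    {"fingers": 0, "delta_pos": [0, 0, 0], "angular": [0, 0, 0]}
  ]
}}

```text
clock: 21.95
tool_pos: [0.6078, 0.2818, 0.1557]
orientation: [-179.9, 0.0, -75.3]
force: [0.4, 0.9, -0.2]
opening: 0.0508
gripper_force: 30.0
```

```bash
cat > bay.py <<'E'
from h import *
import sys
t=Cam('top');B={}
for n,col,roi in(('r',RED,(300,185,390,245)),('y',YEL,(300,150,390,225)),('b',BLU,(322,140,385,200))):
    b=t.blobs(*col,roi,60)
    if b: B[n]=t.pt(b[0][2][0],.004)[0];print(n,b[0][0],np.round(t.pt(b[0][1],.004)[0],4),np.round(B[n],4))
    if n!='b' or 1:
        for d in t.blobs(*col,(222,148,292,215),50)[:1]:print('dish',n,d[0],np.round(t.pt(d[1],.053)[0],4))
k=list(B)
d=B[k[-1]]-B[k[0]];yaw=np.degrees(np.arctan2(d[1],d[0]));print('tray yaw',yaw)
P=B[sys.argv[1]];print(go([P[0],P[1],.21],float(sys.argv[2])))
E
python3 bay.py r 2
```

```text
r 513 [ 0.4427 -0.373   0.004 ] [ 0.443  -0.3731  0.004 ]
y 506 [ 0.5233 -0.3702  0.004 ] [ 0.5232 -0.3697  0.004 ]
dish y 144 [0.5926 0.044  0.053 ]
b 498 [ 0.6035 -0.3669  0.004 ] [ 0.6031 -0.3673  0.004 ]
dish b 143 [ 0.4471 -0.0249  0.053 ]
tray yaw 2.0835653491595245
(array([591.4, 325.7, -55.4]), array([ -0.1,  -0.1, -77.3]))
```

Request:
{"fn": "apply_moves", "kwargs": {
  "deltas": [
    {"fingers": 0, "delta_pos": [0, 0, -30], "angular": [0, 0, 0]},
    {"fingers": 0, "delta_pos": [0, 0, -58], "angular": [0, 0, 0]},
    {"fingers": 0, "delta_pos": [591, 326, -58], "angular": [0, 0, -77]},
    {"fingers": 0, "delta_pos": [591, 326, -58], "angular": [0, 0, -77]},
    {"fingers": 0, "delta_pos": [591, 326, -58], "angular": [0, 0, -77]},
    {"fingers": 0, "delta_pos": [591, 326, -58], "angular": [0, 0, -77]},
    {"fingers": 0, "delta_pos": [591, 326, -58], "angular": [0, 0, -77]},
    {"fingers": 0, "delta_pos": [591, 326, -58], "angular": [0, 0, -77]},
    {"fingers": 0, "delta_pos": [591, 326, -58], "angular": [0, 0, -77]},
    {"fingers": 0, "delta_pos": [591, 326, -58], "angular": [0, 0, -77]}
  ]
}}

```text
clock: 23.0
tool_pos: [0.5121, -0.0978, 0.2135]
orientation: [-179.9, -0.2, -8.0]
force: [0.5, -1.0, -0.5]
opening: 0.0511
gripper_force: 30.0
```

```bash
python3 - <<'E'
from h import *
print(go([.443,-.373,.21],2),go([.443,-.373,.012],2))
E
```

```text
(array([-30.1, 282.2,   2.9]), array([ -0.1,  -0.2, -10. ])) (array([-30.7, 282.5, 200.9]), array([ -0.1,  -0.2, -10. ]))
```

Request:
{"fn": "apply_moves", "kwargs": {
  "deltas": [
    {"fingers": 0, "delta_pos": [-30, 282, 3], "angular": [0, 0, -10]},
    {"fingers": 0, "delta_pos": [-30, 282, 3], "angular": [0, 0, -10]},
    {"fingers": 0, "delta_pos": [-30, 282, 3], "angular": [0, 0, -10]},
    {"fingers": 0, "delta_pos": [-30, 282, 3], "angular": [0, 0, -10]},
    {"fingers": 0, "delta_pos": [-30, 282, 3], "angular": [0, 0, -10]},
    {"fingers": 0, "delta_pos": [-30, 282, 3], "angular": [0, 0, -10]},
    {"fingers": 0, "delta_pos": [-30, 282, 3], "angular": [0, 0, -10]},
    {"fingers": 0, "delta_pos": [-30, 282, 3], "angular": [0, 0, -10]}
  ]
}}

```text
clock: 23.8
tool_pos: [0.4416, -0.3715, 0.2092]
orientation: [-179.9, -0.1, 1.5]
force: [0.2, 0.2, -0.4]
opening: 0.051
gripper_force: 30.0
```

```bash
python3 - <<'E'
from h import *
print(T_tool()[:3,3],go([.445,-.373,.014],2))
E
```

```text
[ 0.44159971 -0.37150067  0.20924127] (array([  3. ,   1.9, 195.2]), array([-0.1, -0.1, -0.5]))
```

Request:
{"fn": "apply_moves", "kwargs": {
  "deltas": [
    {"fingers": 0, "delta_pos": [-1, 2, 50], "angular": [0, 0, 0]},
    {"fingers": 0, "delta_pos": [-1, 2, 100], "angular": [0, 0, 0]},
    {"fingers": 0, "delta_pos": [-1, 2, 140], "angular": [0, 0, 0]},
    {"fingers": 0, "delta_pos": [-1, 2, 168], "angular": [0, 0, 0]},
    {"fingers": 0, "delta_pos": [-1, 2, 184], "angular": [0, 0, 0]},
    {"fingers": 0, "delta_pos": [-1, 2, 193], "angular": [0, 0, 0]},
    {"fingers": 0, "delta_pos": [-1, 2, 196], "angular": [0, 0, 0]},
    {"fingers": 0, "delta_pos": [-1, 2, 196], "angular": [0, 0, 0]},
    {"fingers": 0, "delta_pos": [-1, 2, 196], "angular": [0, 0, 0]}
  ]
}}

```text
clock: 24.7
tool_pos: [0.4426, -0.3726, 0.0147]
orientation: [-180.0, -0.2, 1.7]
force: [-0.2, -0.8, -0.3]
opening: 0.0511
gripper_force: 30.0
```

Request:
{"fn": "apply_moves", "kwargs": {
  "deltas": [
    {"fingers": 0, "delta_pos": [0, 0, 1.5], "angular": [0, 0, 0]},
    {"fingers": 0, "delta_pos": [0, 0, 3], "angular": [0, 0, 0]},
    {"fingers": 0, "delta_pos": [0, 0, 4], "angular": [0, 0, 0]},
    {"fingers": 0, "delta_pos": [0, 0, 4], "angular": [0, 0, 0]}
  ]
}}

```text
clock: 25.1
tool_pos: [0.4422, -0.3727, 0.0107]
orientation: [-180.0, -0.2, 1.7]
force: [-0.7, 3.1, 8.8]
opening: 0.0513
gripper_force: 30.0
```

Request:
{"fn": "apply_moves", "kwargs": {
  "deltas": [
    {"fingers": 62, "delta_pos": [0, 0, -0.5], "angular": [0, 0, 0]},
    {"fingers": 62, "delta_pos": [0, 0, -0.5], "angular": [0, 0, 0]},
    {"fingers": 62, "delta_pos": [0, 0, -0.5], "angular": [0, 0, 0]},
    {"fingers": 62, "delta_pos": [0, 0, -20], "angular": [0, 0, 0]},
    {"fingers": 66, "delta_pos": [0, 0, -60], "angular": [0, 0, 0]},
    {"fingers": 66, "delta_pos": [0, 0, -110], "angular": [0, 0, 0]},
    {"fingers": 66, "delta_pos": [0, 0, -160], "angular": [0, 0, 0]},
    {"fingers": 66, "delta_pos": [0, 0, -210], "angular": [0, 0, 0]},
    {"fingers": 66, "delta_pos": [0, 0, -255], "angular": [0, 0, 0]}
  ]
}}

```text
clock: 26.0
tool_pos: [0.441, -0.3728, 0.2673]
orientation: [-180.0, -0.2, 1.7]
force: [1.3, -0.8, -0.5]
opening: 0.0658
gripper_force: 0.0
```

```bash
python3 bay.py y 2; python3 - <<'E'
from h import *
c=Cam('wrist','w7')
print(T_tool()[:3,3])
for a,ce,r,bb in c.blobs(*RED,(0,0,512,225),300)[:3]: print(a,ce,c.pt(ce,.02),bb)
print(go([.575,.03,.27],55))
E
```

```text
dish y 145 [0.5922 0.044  0.053 ]
dish b 143 [ 0.4471 -0.0249  0.053 ]
[ 0.44361932 -0.37472468  0.27209822]
4574 [254.65719283 153.09838216] [[ 0.44776923 -0.37163789  0.02      ]] [210 125  89  56]
(array([ 143.2, -400.7,    1.6]), array([  0.6,  -0.5, -53.3]))Traceback (most recent call last):
  File "bay.py", line 10, in <module>
    d=B[k[-1]]-B[k[0]];yaw=np.degrees(np.arctan2(d[1],d[0]));print('tray yaw',yaw)
        ~^^^^
IndexError: list index out of range
```

View pics/w7.png

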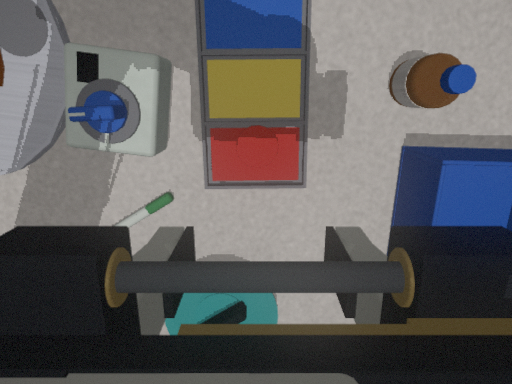

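Request:
{"fn": "apply_moves", "kwargs": {
  "deltas": [
    {"fingers": 66, "delta_pos": [143, -401, 2], "angular": [0, 0, -53]},
    {"fingers": 66, "delta_pos": [143, -401, 2], "angular": [0, 0, -53]},
    {"fingers": 66, "delta_pos": [143, -401, 2], "angular": [0, 0, -53]},
    {"fingers": 66, "delta_pos": [143, -401, 2], "angular": [0, 0, -53]},
    {"fingers": 66, "delta_pos": [143, -401, 2], "angular": [0, 0, -53]},
    {"fingers": 66, "delta_pos": [143, -401, 2], "angular": [0, 0, -53]},
    {"fingers": 66, "delta_pos": [143, -401, 2], "angular": [0, 0, -53]},
    {"fingers": 66, "delta_pos": [143, -401, 2], "angular": [0, 0, -53]},
    {"fingers": 66, "delta_pos": [143, -401, 2], "angular": [0, 0, -53]},
    {"fingers": 66, "delta_pos": [143, -401, 2], "angular": [0, 0, -53]}
  ]
}}

```text
clock: 27.1
tool_pos: [0.5733, 0.0353, 0.2624]
orientation: [180.0, -0.1, 54.8]
force: [0.1, -1.4, 0.4]
opening: 0.0658
gripper_force: 0.0
```

```bash
python3 dish.py y 55
```

```text
[0.5726 0.0338 0.2625] [ 1.80e+02 -1.00e-01  5.48e+01]
1700 [247 119  46  48] [0.5947 0.0459 0.053 ] w 0.05 (array([ 22.3,  10.9, 221.5]), array([ 0. , -0.1, -0.2]))
```

Request:
{"fn": "apply_moves", "kwargs": {
  "deltas": [
    {"fingers": 66, "delta_pos": [22, 11, 50], "angular": [0, 0, 0]},
    {"fingers": 66, "delta_pos": [22, 11, 100], "angular": [0, 0, 0]},
    {"fingers": 66, "delta_pos": [22, 11, 150], "angular": [0, 0, 0]},
    {"fingers": 66, "delta_pos": [22, 11, 185], "angular": [0, 0, 0]},
    {"fingers": 66, "delta_pos": [22, 11, 205], "angular": [0, 0, 0]},
    {"fingers": 66, "delta_pos": [22, 11, 215], "angular": [0, 0, 0]},
    {"fingers": 66, "delta_pos": [22, 11, 219], "angular": [0, 0, 0]},
    {"fingers": 66, "delta_pos": [22, 11, 219], "angular": [0, 0, 0]}
  ]
}}

```text
clock: 27.95
tool_pos: [0.5952, 0.0437, 0.045]
orientation: [179.9, -0.2, 54.6]
force: [-0.4, -0.8, -0.9]
opening: 0.0657
gripper_force: 0.0
```

```bash
python3 - <<'E'
from h import *
print(ctrl.get_obs()['tool_pos'],go([.5943,.0457,.0415],55))
E
```

```text
[0.59521368 0.04366698 0.04496139] (array([ 1.1, -1.9,  3.5]), array([ 0.1, -0.2, -0.4]))
```

Request:
{"fn": "apply_moves", "kwargs": {
  "deltas": [
    {"fingers": 66, "delta_pos": [1, -2, 3], "angular": [0, 0, 0]},
    {"fingers": 66, "delta_pos": [1, -2, 3.5], "angular": [0, 0, 0]},
    {"fingers": 0, "delta_pos": [1, -2, 3.5], "angular": [0, 0, 0]},
    {"fingers": 0, "delta_pos": [1, -2, 3.5], "angular": [0, 0, 0]},
    {"fingers": 0, "delta_pos": [1, -2, 3.5], "angular": [0, 0, 0]},
    {"fingers": 0, "delta_pos": [1, -2, 3.5], "angular": [0, 0, 0]},
    {"fingers": 0, "delta_pos": [1, -2, 3.5], "angular": [0, 0, 0]}
  ]
}}

```text
clock: 28.65
tool_pos: [0.594, 0.0461, 0.0413]
orientation: [179.9, -0.2, 54.7]
force: [-1.2, 0.6, 5.2]
opening: 0.0511
gripper_force: 30.0
```

Request:
{"fn": "apply_moves", "kwargs": {
  "deltas": [
    {"fingers": 0, "delta_pos": [0, 0, -5], "angular": [0, 0, 0]},
    {"fingers": 0, "delta_pos": [0, 0, -20], "angular": [0, 0, 0]},
    {"fingers": 0, "delta_pos": [0, 0, -60], "angular": [0, 0, 0]},
    {"fingers": 0, "delta_pos": [0, 0, -110], "angular": [0, 0, 0]},
    {"fingers": 0, "delta_pos": [0, 0, -170], "angular": [0, 0, 0]},
    {"fingers": 0, "delta_pos": [0, 0, -170], "angular": [0, 0, 0]}
  ]
}}

```text
clock: 29.25
tool_pos: [0.5962, 0.0462, 0.2178]
orientation: [179.5, -0.5, 54.7]
force: [-0.1, 0.1, -0.2]
opening: 0.0512
gripper_force: 30.0
```

```bash
cat > held.py <<'E'
from h import *
import sys
c=Cam('wrist','held_'+sys.argv[1]);col={'r':RED,'y':YEL,'b':BLU}[sys.argv[1]];yaw=float(sys.argv[2])
o=ctrl.get_obs();z=o['tool_pos'][2];print(o['tool_pos'],o['opening'])
m=[b for b in c.blobs(*col,(190,150,330,330),200)]
y0=min(b[3][1] for b in m);y1=max(b[3][1]+b[3][3] for b in m);x0=min(b[3][0] for b in m);x1=max(b[3][0]+b[3][2] for b in m)
e=(c.pt([[259,y0],[259,y1]],z+.0125)-o['tool_pos'])@T_tool()[:3,:3];off=e[:,0].mean();print('rows',y0,y1,'edges',e[:,0],'off x',off)
xa=Ro.from_euler('z',yaw,degrees=True).apply([1,0,0])
V=np.array([.6085,.280,.210])-off*xa;print('TCP for view',V,go(V,yaw))
E
python3 held.py y 55
```

```text
[0.59561076 0.04623418 0.21663806] 0.05097923234224512
rows 199 301 edges [ 0.02700202 -0.02613404] off x 0.0004339864635833756
TCP for view [0.60825108 0.2796445  0.21      ] (array([ 197.7, -124.7,    7.5]), array([ 0.4, -0.5, -0.3]))
```

Request:
{"fn": "apply_moves", "kwargs": {
  "deltas": [
    {"fingers": 0, "delta_pos": [198, -125, 2], "angular": [0, 0, 0]},
    {"fingers": 0, "delta_pos": [198, -125, 2], "angular": [0, 0, 0]},
    {"fingers": 0, "delta_pos": [198, -125, 2], "angular": [0, 0, 0]},
    {"fingers": 0, "delta_pos": [198, -125, 2], "angular": [0, 0, 0]},
    {"fingers": 0, "delta_pos": [198, -125, 2], "angular": [0, 0, 0]},
    {"fingers": 0, "delta_pos": [198, -125, 2], "angular": [0, 0, 0]},
    {"fingers": 0, "delta_pos": [198, -125, 20], "angular": [0, 0, 0]},
    {"fingers": 0, "delta_pos": [198, -125, 40], "angular": [0, 0, 0]},
    {"fingers": 0, "delta_pos": [198, -125, 55], "angular": [0, 0, 0]},
    {"fingers": 0, "delta_pos": [198, -125, 58], "angular": [0, 0, 0]}
  ]
}}

```text
clock: 30.3
tool_pos: [0.6045, 0.2782, 0.1501]
orientation: [-180.0, 0.1, 54.6]
force: [-0.4, -0.8, -0.5]
opening: 0.0514
gripper_force: 30.0
```

Request:
{"fn": "apply_moves", "kwargs": {
  "deltas": [
    {"fingers": 0, "delta_pos": [0, 0, 0], "angular": [0, 0, 0]},
    {"fingers": 0, "delta_pos": [0, 0, 0], "angular": [0, 0, 0]},
    {"fingers": 0, "delta_pos": [0, 0, 0], "angular": [0, 0, 0]},
    {"fingers": 0, "delta_pos": [0, 0, 0], "angular": [0, 0, 0]}
  ]
}}

```text
clock: 30.7
tool_pos: [0.6064, 0.2798, 0.154]
orientation: [179.9, -0.2, 54.7]
force: [-0.0, 0.7, 0.5]
opening: 0.051
gripper_force: 30.0
```

```bash
python3 - <<'E'
from h import *
print(ctrl.get_obs()['tool_pos'],go([.6083,.2797,.1563],55))
E
```

```text
[0.60635148 0.27983255 0.15401275] (array([ 1. ,  1.7, -2.3]), array([ 0.1, -0.2, -0.3]))
```

Request:
{"fn": "apply_moves", "kwargs": {
  "deltas": [
    {"fingers": 0, "delta_pos": [1, 1.5, -2.5], "angular": [0, 0, 0]},
    {"fingers": 0, "delta_pos": [1, 1.5, -2.5], "angular": [0, 0, 0]},
    {"fingers": 0, "delta_pos": [1, 1.5, -2.5], "angular": [0, 0, 0]},
    {"fingers": 0, "delta_pos": [1, 1.5, -2.5], "angular": [0, 0, 0]},
    {"fingers": 0, "delta_pos": [1, 1.5, -2.5], "angular": [0, 0, 0]},
    {"fingers": 0, "delta_pos": [1, 1.5, -2.5], "angular": [0, 0, 0]},
    {"fingers": 0, "delta_pos": [1, 1.5, -2.5], "angular": [0, 0, 0]},
    {"fingers": 0, "delta_pos": [1, 1.5, -2.5], "angular": [0, 0, 0]},
    {"fingers": 0, "delta_pos": [1, 1.5, -2.5], "angular": [0, 0, 0]},
    {"fingers": 0, "delta_pos": [1, 1.5, -2.5], "angular": [0, 0, 0]}
  ]
}}

```text
clock: 31.7
tool_pos: [0.6078, 0.2796, 0.1556]
orientation: [179.9, -0.1, 54.7]
force: [-0.4, 0.2, 0.3]
opening: 0.0507
gripper_force: 30.0
```

Request:
{"fn": "apply_moves", "kwargs": {
  "deltas": [
    {"fingers": 0, "delta_pos": [0, 0, 0], "angular": [0, 0, 0]},
    {"fingers": 0, "delta_pos": [0, 0, 0], "angular": [0, 0, 0]},
    {"fingers": 0, "delta_pos": [0, 0, 0], "angular": [0, 0, 0]},
    {"fingers": 0, "delta_pos": [0, 0, 0], "angular": [0, 0, 0]},
    {"fingers": 0, "delta_pos": [0, 0, 0], "angular": [0, 0, 0]},
    {"fingers": 0, "delta_pos": [0, 0, 0], "angular": [0, 0, 0]},
    {"fingers": 0, "delta_pos": [0, 0, 0], "angular": [0, 0, 0]},
    {"fingers": 0, "delta_pos": [0, 0, 0], "angular": [0, 0, 0]},
    {"fingers": 0, "delta_pos": [0, 0, 0], "angular": [0, 0, 0]},
    {"fingers": 0, "delta_pos": [0, 0, 0], "angular": [0, 0, 0]}
  ]
}}

```text
clock: 32.7
tool_pos: [0.6078, 0.2796, 0.1557]
orientation: [179.9, -0.1, 54.7]
force: [0.2, -0.4, -0.4]
opening: 0.0511
gripper_force: 30.0
```

Request:
{"fn": "apply_moves", "kwargs": {
  "deltas": [
    {"fingers": 0, "delta_pos": [0, 0, 0], "angular": [0, 0, 0]},
    {"fingers": 0, "delta_pos": [0, 0, 0], "angular": [0, 0, 0]},
    {"fingers": 0, "delta_pos": [0, 0, 0], "angular": [0, 0, 0]},
    {"fingers": 0, "delta_pos": [0, 0, 0], "angular": [0, 0, 0]},
    {"fingers": 0, "delta_pos": [0, 0, 0], "angular": [0, 0, 0]},
    {"fingers": 0, "delta_pos": [0, 0, 0], "angular": [0, 0, 0]},
    {"fingers": 0, "delta_pos": [0, 0, 0], "angular": [0, 0, 0]}
  ]
}}

```text
clock: 33.4
tool_pos: [0.6078, 0.2796, 0.1557]
orientation: [179.9, -0.1, 54.7]
force: [-0.1, 0.6, 0.1]
opening: 0.0511
gripper_force: 30.0
```

```bash
python3 bay.py y 2; python3 crop.py rd_r 300 130 390 240 c8
```

```text
r 516 [ 0.4433 -0.3732  0.004 ] [ 0.4448 -0.374   0.004 ]
y 506 [ 0.5234 -0.3701  0.004 ] [ 0.5234 -0.3697  0.004 ]
b 497 [ 0.6035 -0.3668  0.004 ] [ 0.6031 -0.3673  0.004 ]
dish b 144 [ 0.4473 -0.0249  0.053 ]
tray yaw 2.4171842149097267
(array([-578.4,  306.8,  -55.2]), array([ 0. , -0.2, 52.7]))
```

Request:
{"fn": "apply_moves", "kwargs": {
  "deltas": [
    {"fingers": 0, "delta_pos": [0, 0, -30], "angular": [0, 0, 0]},
    {"fingers": 0, "delta_pos": [0, 0, -58], "angular": [0, 0, 0]},
    {"fingers": 0, "delta_pos": [-578, 307, -56], "angular": [0, 0, 52.7]},
    {"fingers": 0, "delta_pos": [-578, 307, -56], "angular": [0, 0, 52.7]},
    {"fingers": 0, "delta_pos": [-578, 307, -56], "angular": [0, 0, 52.7]},
    {"fingers": 0, "delta_pos": [-578, 307, -56], "angular": [0, 0, 52.7]},
    {"fingers": 0, "delta_pos": [-578, 307, -56], "angular": [0, 0, 52.7]},
    {"fingers": 0, "delta_pos": [-578, 307, -56], "angular": [0, 0, 52.7]},
    {"fingers": 0, "delta_pos": [-578, 307, -56], "angular": [0, 0, 52.7]},
    {"fingers": 0, "delta_pos": [-578, 307, -56], "angular": [0, 0, 52.7]}
  ]
}}

```text
clock: 34.45
tool_pos: [0.5558, -0.119, 0.2123]
orientation: [-179.9, -0.2, 1.9]
force: [2.0, -0.0, -0.7]
opening: 0.0511
gripper_force: 30.0
```

```bash
python3 - <<'E'
from h import *
print(go([.523,-.3697,.21],2),ctrl.get_obs()['tool_pos'])
E
```

```text
(array([-41.2, 249.5,   1.9]), array([-0.1, -0.2, -0.1])) [ 0.55584472 -0.11897826  0.21231796]
```

Request:
{"fn": "apply_moves", "kwargs": {
  "deltas": [
    {"fingers": 0, "delta_pos": [-41, 250, 2], "angular": [0, -0.2, 0]},
    {"fingers": 0, "delta_pos": [-41, 250, 2], "angular": [0, -0.2, 0]},
    {"fingers": 0, "delta_pos": [-41, 250, 2], "angular": [0, -0.2, 0]},
    {"fingers": 0, "delta_pos": [-41, 250, 2], "angular": [0, -0.2, 0]},
    {"fingers": 0, "delta_pos": [-41, 250, 2], "angular": [0, -0.2, 0]},
    {"fingers": 0, "delta_pos": [-41, 250, 2], "angular": [0, -0.2, 0]},
    {"fingers": 0, "delta_pos": [-41, 250, 2], "angular": [0, -0.2, 0]}
  ]
}}

```text
clock: 35.15
tool_pos: [0.5231, -0.3698, 0.2089]
orientation: [-179.9, 0.1, 1.8]
force: [0.9, 0.7, -0.6]
opening: 0.0511
gripper_force: 30.0
```

```bash
python3 - <<'E'
from h import *
print(T_tool()[:3,3],go([.523,-.3697,.014],2))
E
```

```text
[ 0.5231162  -0.3698329   0.20889989] (array([3.000e-01, 1.000e-01, 1.949e+02]), array([-0.1,  0.1, -0.2]))
```

Request:
{"fn": "apply_moves", "kwargs": {
  "deltas": [
    {"fingers": 0, "delta_pos": [0, 0, 50], "angular": [0, 0, 0]},
    {"fingers": 0, "delta_pos": [0, 0, 100], "angular": [0, 0, 0]},
    {"fingers": 0, "delta_pos": [0, 0, 140], "angular": [0, 0, 0]},
    {"fingers": 0, "delta_pos": [0, 0, 168], "angular": [0, 0, 0]},
    {"fingers": 0, "delta_pos": [0, 0, 184], "angular": [0, 0, 0]},
    {"fingers": 0, "delta_pos": [0, 0, 193], "angular": [0, 0, 0]},
    {"fingers": 0, "delta_pos": [0, 0, 196], "angular": [0, 0, 0]},
    {"fingers": 0, "delta_pos": [0, 0, 196], "angular": [0, 0, 0]},
    {"fingers": 0, "delta_pos": [0, 0, 197.5], "angular": [0, 0, 0]},
    {"fingers": 0, "delta_pos": [0, 0, 197.5], "angular": [0, 0, 0]}
  ]
}}

```text
clock: 36.15
tool_pos: [0.5243, -0.3683, 0.013]
orientation: [-180.0, -0.0, 2.0]
force: [-0.1, 0.4, -1.0]
opening: 0.0512
gripper_force: 30.0
```

Request:
{"fn": "apply_moves", "kwargs": {
  "deltas": [
    {"fingers": 0, "delta_pos": [0, 0, 1], "angular": [0, 0, 0]},
    {"fingers": 0, "delta_pos": [0, 0, 2], "angular": [0, 0, 0]},
    {"fingers": 0, "delta_pos": [0, 0, 3], "angular": [0, 0, 0]},
    {"fingers": 0, "delta_pos": [0, 0, 3], "angular": [0, 0, 0]}
  ]
}}

```text
clock: 36.55
tool_pos: [0.5239, -0.3684, 0.0103]
orientation: [-180.0, 0.0, 2.0]
force: [-3.1, 2.4, 10.2]
opening: 0.0507
gripper_force: 30.0
```

Request:
{"fn": "apply_moves", "kwargs": {
  "deltas": [
    {"fingers": 62, "delta_pos": [0, 0, -0.5], "angular": [0, 0, 0]},
    {"fingers": 62, "delta_pos": [0, 0, -0.5], "angular": [0, 0, 0]},
    {"fingers": 62, "delta_pos": [0, 0, -0.5], "angular": [0, 0, 0]},
    {"fingers": 62, "delta_pos": [0, 0, -20], "angular": [0, 0, 0]},
    {"fingers": 66, "delta_pos": [0, 0, -60], "angular": [0, 0, 0]},
    {"fingers": 66, "delta_pos": [0, 0, -110], "angular": [0, 0, 0]},
    {"fingers": 66, "delta_pos": [0, 0, -160], "angular": [0, 0, 0]},
    {"fingers": 66, "delta_pos": [0, 0, -210], "angular": [0, 0, 0]},
    {"fingers": 66, "delta_pos": [0, 0, -255], "angular": [0, 0, 0]}
  ]
}}

```text
clock: 37.45
tool_pos: [0.5239, -0.3686, 0.2668]
orientation: [-180.0, -0.0, 2.0]
force: [0.8, -0.5, 0.6]
opening: 0.0661
gripper_force: 0.0
```

```bash
python3 - <<'E'
from h import *
print(go([.43,-.02,.26],-4))
E
```

```text
(array([ -81.9, -351.6,    6.9]), array([-0., -0.,  6.]))
```

Request:
{"fn": "apply_moves", "kwargs": {
  "deltas": [
    {"fingers": 66, "delta_pos": [-80, -352, 7], "angular": [0, 0, 5]},
    {"fingers": 66, "delta_pos": [-80, -352, 7], "angular": [0, 0, 5]},
    {"fingers": 66, "delta_pos": [-80, -352, 7], "angular": [0, 0, 5]},
    {"fingers": 66, "delta_pos": [-80, -352, 7], "angular": [0, 0, 5]},
    {"fingers": 66, "delta_pos": [-80, -352, 7], "angular": [0, 0, 5]},
    {"fingers": 66, "delta_pos": [-80, -352, 7], "angular": [0, 0, 5]},
    {"fingers": 66, "delta_pos": [-80, -352, 7], "angular": [0, 0, 5]},
    {"fingers": 66, "delta_pos": [-80, -352, 7], "angular": [0, 0, 5]},
    {"fingers": 66, "delta_pos": [-80, -352, 7], "angular": [0, 0, 5]},
    {"fingers": 66, "delta_pos": [-80, -352, 7], "angular": [0, 0, 5]}
  ]
}}

```text
clock: 38.45
tool_pos: [0.4322, -0.0195, 0.2575]
orientation: [-180.0, 0.1, -3.0]
force: [-0.2, -0.7, -0.2]
opening: 0.0661
gripper_force: 0.0
```

```bash
python3 dish.py b -3
```

```text
[ 0.4323 -0.02    0.2574] [-1.8e+02  1.0e-01 -3.1e+00]
1939 [431  70  68  46] [ 0.4952 -0.2297  0.053 ] w 0.07 (array([ 74.4, 206.2, 216.2]), array([-0. ,  0.1, -0.1]))
1736 [239 123  47  48] [ 0.4494 -0.0236  0.053 ] w 0.0506 (array([ 17.6,   2.8, 216.4]), array([-0. ,  0.1, -0.1]))
```

Request:
{"fn": "apply_moves", "kwargs": {
  "deltas": [
    {"fingers": 66, "delta_pos": [17, 3, 50], "angular": [0, 0, 0]},
    {"fingers": 66, "delta_pos": [17, 3, 100], "angular": [0, 0, 0]},
    {"fingers": 66, "delta_pos": [17, 3, 150], "angular": [0, 0, 0]},
    {"fingers": 66, "delta_pos": [17, 3, 185], "angular": [0, 0, 0]},
    {"fingers": 66, "delta_pos": [17, 3, 202], "angular": [0, 0, 0]},
    {"fingers": 66, "delta_pos": [17, 3, 211], "angular": [0, 0, 0]},
    {"fingers": 66, "delta_pos": [17, 3, 214], "angular": [0, 0, 0]},
    {"fingers": 66, "delta_pos": [17, 3, 214], "angular": [0, 0, 0]}
  ]
}}

```text
clock: 39.3
tool_pos: [0.4492, -0.0235, 0.0437]
orientation: [-179.9, 0.0, -3.1]
force: [0.5, 0.7, 0.2]
opening: 0.0656
gripper_force: 0.0
```

```bash
python3 - <<'E'
from h import *
print(ctrl.get_obs()['tool_pos'],go([.449,-.024,.0415],-3))
E
```

```text
[ 0.44916538 -0.02353262  0.04374749] (array([-0.1,  0.5,  2.2]), array([-0.1,  0. , -0.1]))
```

Request:
{"fn": "apply_moves", "kwargs": {
  "deltas": [
    {"fingers": 66, "delta_pos": [0, 0, 2], "angular": [0, 0, 0]},
    {"fingers": 0, "delta_pos": [0, 0, 2], "angular": [0, 0, 0]},
    {"fingers": 0, "delta_pos": [0, 0, 2], "angular": [0, 0, 0]},
    {"fingers": 0, "delta_pos": [0, 0, 2], "angular": [0, 0, 0]},
    {"fingers": 0, "delta_pos": [0, 0, 2], "angular": [0, 0, 0]},
    {"fingers": 0, "delta_pos": [0, 0, 2], "angular": [0, 0, 0]}
  ]
}}

```text
clock: 39.9
tool_pos: [0.449, -0.0229, 0.042]
orientation: [-179.9, 0.0, -3.0]
force: [-2.0, -0.3, 6.9]
opening: 0.0512
gripper_force: 30.0
```

Request:
{"fn": "apply_moves", "kwargs": {
  "deltas": [
    {"fingers": 0, "delta_pos": [0, 0, -5], "angular": [0, 0, 0]},
    {"fingers": 0, "delta_pos": [0, 0, -20], "angular": [0, 0, 0]},
    {"fingers": 0, "delta_pos": [0, 0, -60], "angular": [0, 0, 0]},
    {"fingers": 0, "delta_pos": [0, 0, -110], "angular": [0, 0, 0]},
    {"fingers": 0, "delta_pos": [0, 0, -170], "angular": [0, 0, 0]},
    {"fingers": 0, "delta_pos": [0, 0, -170], "angular": [0, 0, 0]}
  ]
}}

```text
clock: 40.5
tool_pos: [0.4515, -0.0227, 0.2176]
orientation: [-179.8, -0.5, -3.0]
force: [0.7, 0.2, -1.0]
opening: 0.0511
gripper_force: 30.0
```

```bash
python3 held.py b -3
```

```text
[ 0.45104936 -0.02268575  0.2164909 ] 0.05104318712874588
rows 199 301 edges [ 0.02771358 -0.02542499] off x 0.0011442936179191215
TCP for view [0.60735727 0.28005989 0.21      ] (array([ 140.1, -310.5,    8.6]), array([-0.2, -0.4, -0. ]))
```

Request:
{"fn": "apply_moves", "kwargs": {
  "deltas": [
    {"fingers": 0, "delta_pos": [140, -311, 4], "angular": [0, 0, 0]},
    {"fingers": 0, "delta_pos": [140, -311, 4], "angular": [0, 0, 0]},
    {"fingers": 0, "delta_pos": [140, -311, 4], "angular": [0, 0, 0]},
    {"fingers": 0, "delta_pos": [140, -311, 4], "angular": [0, 0, 0]},
    {"fingers": 0, "delta_pos": [140, -311, 4], "angular": [0, 0, 0]},
    {"fingers": 0, "delta_pos": [140, -311, 4], "angular": [0, 0, 0]},
    {"fingers": 0, "delta_pos": [140, -311, 4], "angular": [0, 0, 0]},
    {"fingers": 0, "delta_pos": [140, -311, 4], "angular": [0, 0, 0]},
    {"fingers": 0, "delta_pos": [140, -311, 25], "angular": [0, 0, 0]},
    {"fingers": 0, "delta_pos": [140, -311, 45], "angular": [0, 0, 0]}
  ]
}}

```text
clock: 41.55
tool_pos: [0.6045, 0.28, 0.1648]
orientation: [-180.0, 0.1, -3.0]
force: [-0.8, -0.5, -0.6]
opening: 0.0514
gripper_force: 30.0
```

Request:
{"fn": "apply_moves", "kwargs": {
  "deltas": [
    {"fingers": 0, "delta_pos": [0, 0, 5], "angular": [0, 0, 0]},
    {"fingers": 0, "delta_pos": [0, 0, 10], "angular": [0, 0, 0]},
    {"fingers": 0, "delta_pos": [0, 0, 10], "angular": [0, 0, 0]},
    {"fingers": 0, "delta_pos": [0, 0, 10], "angular": [0, 0, 0]},
    {"fingers": 0, "delta_pos": [0, 0, 10], "angular": [0, 0, 0]}
  ]
}}

```text
clock: 42.05
tool_pos: [0.6054, 0.2801, 0.1576]
orientation: [-179.9, -0.0, -3.0]
force: [-0.5, -0.1, -0.8]
opening: 0.0514
gripper_force: 30.0
```

```bash
python3 - <<'E'
from h import *
print(ctrl.get_obs()['tool_pos'],go([.6074,.2800,.1563],-3))
E
```

```text
[0.6054426  0.28012754 0.15759997] (array([2. , 0. , 1.3]), array([-0.1, -0. , -0. ]))
```

Request:
{"fn": "apply_moves", "kwargs": {
  "deltas": [
    {"fingers": 0, "delta_pos": [2, 0, 1.3], "angular": [0, 0, 0]},
    {"fingers": 0, "delta_pos": [2, 0, 1.3], "angular": [0, 0, 0]},
    {"fingers": 0, "delta_pos": [2, 0, 1.3], "angular": [0, 0, 0]},
    {"fingers": 0, "delta_pos": [2, 0, 1.3], "angular": [0, 0, 0]},
    {"fingers": 0, "delta_pos": [2, 0, 1.3], "angular": [0, 0, 0]},
    {"fingers": 0, "delta_pos": [2, 0, 1.3], "angular": [0, 0, 0]},
    {"fingers": 0, "delta_pos": [2, 0, 1.3], "angular": [0, 0, 0]},
    {"fingers": 0, "delta_pos": [2, 0, 1.3], "angular": [0, 0, 0]},
    {"fingers": 0, "delta_pos": [2, 0, 1.3], "angular": [0, 0, 0]},
    {"fingers": 0, "delta_pos": [2, 0, 1.3], "angular": [0, 0, 0]}
  ]
}}

```text
clock: 43.05
tool_pos: [0.607, 0.2798, 0.1553]
orientation: [-179.9, 0.1, -3.0]
force: [-0.2, -0.4, -0.2]
opening: 0.0511
gripper_force: 30.0
```

Request:
{"fn": "apply_moves", "kwargs": {
  "deltas": [
    {"fingers": 0, "delta_pos": [0, 0, 0], "angular": [0, 0, 0]},
    {"fingers": 0, "delta_pos": [0, 0, 0], "angular": [0, 0, 0]},
    {"fingers": 0, "delta_pos": [0, 0, 0], "angular": [0, 0, 0]},
    {"fingers": 0, "delta_pos": [0, 0, 0], "angular": [0, 0, 0]},
    {"fingers": 0, "delta_pos": [0, 0, 0], "angular": [0, 0, 0]},
    {"fingers": 0, "delta_pos": [0, 0, 0], "angular": [0, 0, 0]},
    {"fingers": 0, "delta_pos": [0, 0, 0], "angular": [0, 0, 0]},
    {"fingers": 0, "delta_pos": [0, 0, 0], "angular": [0, 0, 0]},
    {"fingers": 0, "delta_pos": [0, 0, 0], "angular": [0, 0, 0]},
    {"fingers": 0, "delta_pos": [0, 0, 0], "angular": [0, 0, 0]}
  ]
}}

```text
clock: 44.05
tool_pos: [0.607, 0.2798, 0.1552]
orientation: [-179.9, 0.1, -3.0]
force: [-0.1, -0.3, 0.0]
opening: 0.0509
gripper_force: 30.0
```

Request:
{"fn": "apply_moves", "kwargs": {
  "deltas": [
    {"fingers": 0, "delta_pos": [0, 0, 0], "angular": [0, 0, 0]},
    {"fingers": 0, "delta_pos": [0, 0, 0], "angular": [0, 0, 0]},
    {"fingers": 0, "delta_pos": [0, 0, 0], "angular": [0, 0, 0]},
    {"fingers": 0, "delta_pos": [0, 0, 0], "angular": [0, 0, 0]},
    {"fingers": 0, "delta_pos": [0, 0, 0], "angular": [0, 0, 0]},
    {"fingers": 0, "delta_pos": [0, 0, 0], "angular": [0, 0, 0]},
    {"fingers": 0, "delta_pos": [0, 0, 0], "angular": [0, 0, 0]}
  ]
}}

```text
clock: 44.75
tool_pos: [0.607, 0.2798, 0.1553]
orientation: [-179.9, 0.1, -3.0]
force: [-0.8, -0.4, -0.7]
opening: 0.051
gripper_force: 30.0
```

```bash
python3 bay.py b 2
```

```text
r 516 [ 0.4434 -0.3732  0.004 ] [ 0.4448 -0.374   0.004 ]
y 505 [ 0.5233 -0.37    0.004 ] [ 0.5234 -0.3695  0.004 ]
b 497 [ 0.6035 -0.3668  0.004 ] [ 0.6031 -0.3673  0.004 ]
tray yaw 2.4171842149097267
(array([ 30.4, 646.3, -55.3]), array([-0.1,  0.1, -5. ]))
```

Request:
{"fn": "apply_moves", "kwargs": {
  "deltas": [
    {"fingers": 0, "delta_pos": [0, 0, -30], "angular": [0, 0, 0]},
    {"fingers": 0, "delta_pos": [0, 0, -58], "angular": [0, 0, 0]},
    {"fingers": 0, "delta_pos": [30, 646, -56], "angular": [0, 0, -5]},
    {"fingers": 0, "delta_pos": [30, 646, -56], "angular": [0, 0, -5]},
    {"fingers": 0, "delta_pos": [30, 646, -56], "angular": [0, 0, -5]},
    {"fingers": 0, "delta_pos": [30, 646, -56], "angular": [0, 0, -5]},
    {"fingers": 0, "delta_pos": [30, 646, -56], "angular": [0, 0, -5]},
    {"fingers": 0, "delta_pos": [30, 646, -56], "angular": [0, 0, -5]},
    {"fingers": 0, "delta_pos": [30, 646, -56], "angular": [0, 0, -5]},
    {"fingers": 0, "delta_pos": [30, 646, -56], "angular": [0, 0, -5]}
  ]
}}

```text
clock: 45.8
tool_pos: [0.6042, -0.1221, 0.212]
orientation: [-179.9, 0.0, 2.0]
force: [1.0, -0.5, -0.2]
opening: 0.0512
gripper_force: 30.0
```

```bash
python3 - <<'E'
from h import *
print(go([.6025,-.367,.21],2),ctrl.get_obs()['tool_pos'])
E
```

```text
(array([-10.1, 244.7,   1.8]), array([-0.1,  0. , -0. ])) [ 0.60416194 -0.12209971  0.21200846]
```

Request:
{"fn": "apply_moves", "kwargs": {
  "deltas": [
    {"fingers": 0, "delta_pos": [-10, 245, 2], "angular": [0, 0, 0]},
    {"fingers": 0, "delta_pos": [-10, 245, 2], "angular": [0, 0, 0]},
    {"fingers": 0, "delta_pos": [-10, 245, 2], "angular": [0, 0, 0]},
    {"fingers": 0, "delta_pos": [-10, 245, 2], "angular": [0, 0, 0]},
    {"fingers": 0, "delta_pos": [-10, 245, 2], "angular": [0, 0, 0]},
    {"fingers": 0, "delta_pos": [-10, 245, 2], "angular": [0, 0, 0]},
    {"fingers": 0, "delta_pos": [-10, 245, 2], "angular": [0, 0, 0]}
  ]
}}

```text
clock: 46.5
tool_pos: [0.6021, -0.3668, 0.2086]
orientation: [-179.9, 0.1, 1.8]
force: [-0.6, -0.1, 0.9]
opening: 0.051
gripper_force: 30.0
```

```bash
python3 - <<'E'
from h import *
t=Cam('top')
for n,col,roi in(('r',RED,(300,185,390,245)),('y',YEL,(300,150,390,225))):
    b=t.blobs(*col,roi,60); print(n,b and (b[0][0],t.pt(b[0][1],.004)))
print(T_tool()[:3,3],go([.6025,-.367,.014],2))
E
```

```text
r (515, array([[ 0.44336122, -0.37306637,  0.004     ]]))
y (467, array([[ 0.5226096 , -0.37412894,  0.004     ]]))
[ 0.60242217 -0.3656559   0.20895209] (array([  0.4,   1.6, 194.9]), array([-0.1,  0.1, -0.1]))
```

Tray unmoved (yellow partly hidden by the gripper).

Request:
{"fn": "apply_moves", "kwargs": {
  "deltas": [
    {"fingers": 0, "delta_pos": [0, 1, 50], "angular": [0, 0, 0]},
    {"fingers": 0, "delta_pos": [0, 1, 100], "angular": [0, 0, 0]},
    {"fingers": 0, "delta_pos": [0, 1, 140], "angular": [0, 0, 0]},
    {"fingers": 0, "delta_pos": [0, 1, 168], "angular": [0, 0, 0]},
    {"fingers": 0, "delta_pos": [0, 1, 184], "angular": [0, 0, 0]},
    {"fingers": 0, "delta_pos": [0, 1, 193], "angular": [0, 0, 0]},
    {"fingers": 0, "delta_pos": [0, 1, 196], "angular": [0, 0, 0]},
    {"fingers": 0, "delta_pos": [0, 1, 197.5], "angular": [0, 0, 0]},
    {"fingers": 0, "delta_pos": [0, 1, 197.5], "angular": [0, 0, 0]},
    {"fingers": 0, "delta_pos": [0, 1, 197.5], "angular": [0, 0, 0]}
  ]
}}

```text
clock: 47.55
tool_pos: [0.6033, -0.3665, 0.0133]
orientation: [-180.0, -0.0, 2.0]
force: [0.4, 0.2, 0.0]
opening: 0.051
gripper_force: 30.0
```

Request:
{"fn": "apply_moves", "kwargs": {
  "deltas": [
    {"fingers": 0, "delta_pos": [0, 0, 1], "angular": [0, 0, 0]},
    {"fingers": 0, "delta_pos": [0, 0, 2], "angular": [0, 0, 0]},
    {"fingers": 0, "delta_pos": [0, 0, 2.5], "angular": [0, 0, 0]},
    {"fingers": 0, "delta_pos": [0, 0, 2.5], "angular": [0, 0, 0]}
  ]
}}

```text
clock: 47.95
tool_pos: [0.603, -0.3664, 0.0111]
orientation: [-180.0, 0.0, 2.0]
force: [-2.7, 1.9, 8.8]
opening: 0.051
gripper_force: 30.0
```

Request:
{"fn": "apply_moves", "kwargs": {
  "deltas": [
    {"fingers": 62, "delta_pos": [0, 0, -0.5], "angular": [0, 0, 0]},
    {"fingers": 62, "delta_pos": [0, 0, -0.5], "angular": [0, 0, 0]},
    {"fingers": 62, "delta_pos": [0, 0, -0.5], "angular": [0, 0, 0]},
    {"fingers": 62, "delta_pos": [0, 0, -20], "angular": [0, 0, 0]},
    {"fingers": 66, "delta_pos": [0, 0, -60], "angular": [0, 0, 0]},
    {"fingers": 66, "delta_pos": [0, 0, -110], "angular": [0, 0, 0]},
    {"fingers": 66, "delta_pos": [-60, 0, -160], "angular": [0, 0, 0]},
    {"fingers": 66, "delta_pos": [-100, 0, -210], "angular": [0, 0, 0]},
    {"fingers": 66, "delta_pos": [-140, 0, -255], "angular": [0, 0, 0]},
    {"fingers": 66, "delta_pos": [-140, 0, -255], "angular": [0, 0, 0]}
  ]
}}

```text
clock: 48.95
tool_pos: [0.4627, -0.371, 0.2643]
orientation: [-179.9, 0.1, 2.0]
force: [0.6, -0.7, 0.4]
opening: 0.0662
gripper_force: 0.0
```

```bash
python3 - <<'E'
from h import *
c=Cam('wrist','w9');t=Cam('top','t9');s=Cam('side','s9')
g=cv2.resize(c.im[0:225],None,fx=1.5625,fy=1.5625)
a=cv2.resize(s.im[120:300,150:420],(400,266));b=cv2.resize(t.im[110:250,140:300],(400,266))
cv2.imwrite('pics/f9.png',np.vstack([cv2.resize(g,(800,333)),np.hstack([a,b])])[:600,:,::-1])
E
```

View pics/f9.png

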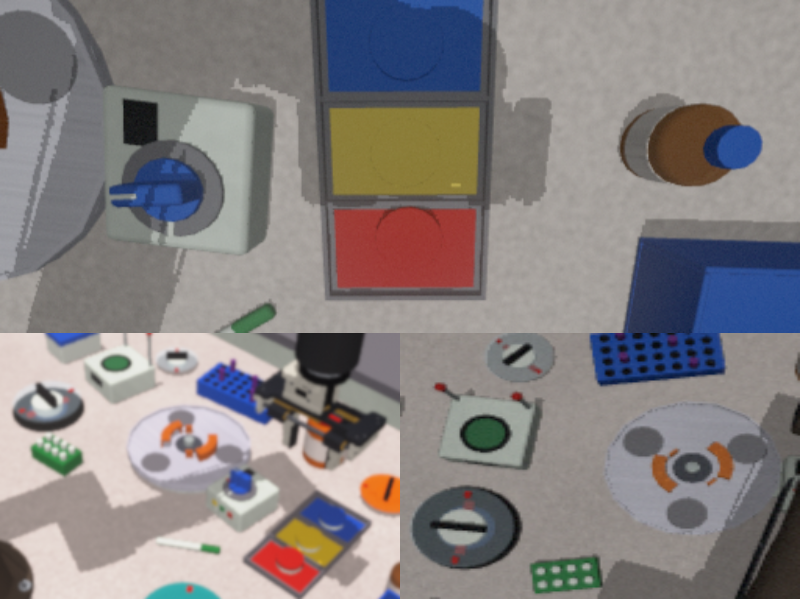

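```bash
python3 - <<'E'
import cv2,numpy as np
a=cv2.imread('pics/w9.png')[0:200,195:325];s=cv2.imread('pics/s9.png')[215:300,305:410]
f=lambda i,w,h:cv2.normalize(cv2.resize(i,(w,h),interpolation=2).astype(np.float32)**1.0,None,0,255,cv2.NORM_MINMAX).astype(np.uint8)
def eq(i):
    l=cv2.cvtColor(i,cv2.COLOR_BGR2LAB);l[:,:,0]=cv2.createCLAHE(6,(4,4)).apply(l[:,:,0]);return cv2.cvtColor(l,cv2.COLOR_LAB2BGR)
cv2.imwrite('pics/f10.png',np.hstack([eq(f(a,390,600)),eq(f(s,410,600))]))
E
```

```text
(no output)
```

View pics/f10.png

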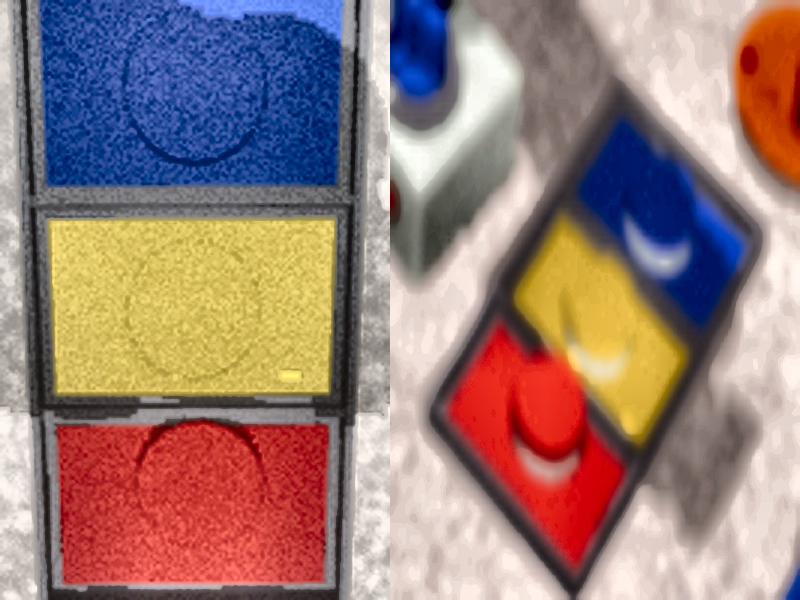

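```bash
python3 - <<'E'
from h import *
c=Cam('wrist')
for n,v in(('b bot',55),('y top',80),('y bot',126),('r top',140.5),('wall ry hi',136),('r floor bottom',194)): print(n,c.pt([[262,v]],.022)[0].round(4))
s=Cam('side')
for n,P in(('r exp',[.443,-.373,.022]),('y exp',[.523,-.3697,.022])): print(n,s.px(P))
print('seen r',305+548*0+ (548-390)*105/410, 215+415*85/600)
E
```

```text
b bot [ 0.5787 -0.3724  0.022 ]
y top [ 0.5522 -0.3733  0.022 ]
y bot [ 0.5006 -0.3752  0.022 ]
r top [ 0.4836 -0.3758  0.022 ]
wall ry hi [ 0.4889 -0.3756  0.022 ]
r floor bottom [ 0.4172 -0.3782  0.022 ]
r exp [[342.52860713 273.85932968]]
y exp [[359.08453244 257.54114432]]
seen r 345.4634146341463 273.7916666666667
```

Request:
{"fn": "apply_moves", "kwargs": {
  "deltas": [
    {"fingers": 66, "delta_pos": [-50, 0, 30], "angular": [0, 0, 0]},
    {"fingers": 66, "delta_pos": [-50, 0, 60], "angular": [0, 0, 0]},
    {"fingers": 66, "delta_pos": [-50, 0, 90], "angular": [0, 0, 0]},
    {"fingers": 66, "delta_pos": [-50, 0, 90], "angular": [0, 0, 0]},
    {"fingers": 66, "delta_pos": [-50, 0, 90], "angular": [0, 0, 0]}
  ]
}}

```text
clock: 49.7
tool_pos: [0.4144, -0.3728, 0.1725]
orientation: [-179.9, 0.2, 2.0]
force: [1.1, -0.1, 1.5]
opening: 0.0661
gripper_force: 0.0
```

```bash
python3 - <<'E'
from h import *
c=Cam('wrist','w11');print(T_tool()[:3,3],c.M[:3,3])
for z in(.022,.016):print(c.px([[.443,-.373,z],[.455,-.373,z],[.469,-.373,z],[.481,-.373,z]]).round(0).tolist())
i=c.im[40:240,170:350,::-1]
l=cv2.cvtColor(cv2.resize(i,(540,600),interpolation=2),cv2.COLOR_BGR2LAB);l[:,:,0]=cv2.createCLAHE(6,(4,4)).apply(l[:,:,0])
cv2.imwrite('pics/f11.png',cv2.cvtColor(l,cv2.COLOR_LAB2BGR))
E
```

```text
[ 0.4151197  -0.37315789  0.17360135] [ 0.48912956 -0.37097179  0.33058576]
[[260.0, 143.0], [261.0, 130.0], [261.0, 114.0], [262.0, 100.0]]
[[260.0, 142.0], [261.0, 129.0], [261.0, 114.0], [262.0, 100.0]]
```

View pics/f11.png

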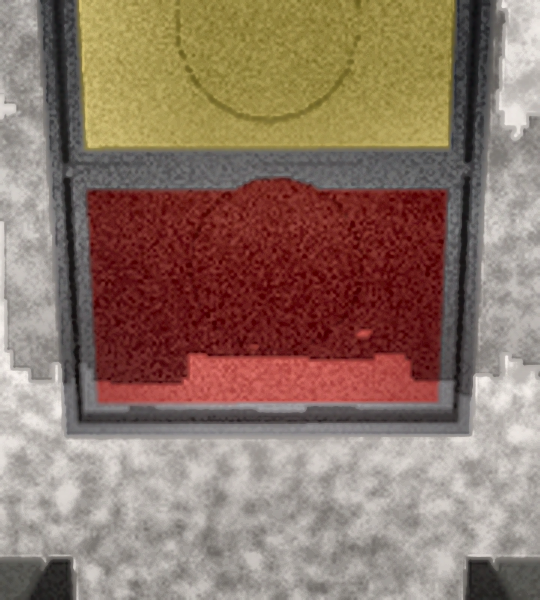

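Red lies flat but touching the divider (lid edge at px row 100, x≈0.481), so it was knocked about 12 mm. I'll recentre it gently.

```bash
python3 - <<'E'
from h import *
print(T_tool()[:3,3],go([.453,-.3735,.0135],2))
E
```

```text
[ 0.4151197  -0.37315789  0.17360135] (array([ 38.1,   1.8, 160. ]), array([-0. ,  0.1, -0. ]))
```

Request:
{"fn": "apply_moves", "kwargs": {
  "deltas": [
    {"fingers": 64, "delta_pos": [38, 1, 20], "angular": [0, 0, 0]},
    {"fingers": 64, "delta_pos": [38, 1, 60], "angular": [0, 0, 0]},
    {"fingers": 64, "delta_pos": [38, 1, 100], "angular": [0, 0, 0]},
    {"fingers": 64, "delta_pos": [38, 1, 130], "angular": [0, 0, 0]},
    {"fingers": 64, "delta_pos": [38, 1, 148], "angular": [0, 0, 0]},
    {"fingers": 64, "delta_pos": [38, 1, 157], "angular": [0, 0, 0]},
    {"fingers": 64, "delta_pos": [38, 1, 160], "angular": [0, 0, 0]},
    {"fingers": 64, "delta_pos": [38, 1, 160], "angular": [0, 0, 0]}
  ]
}}

```text
clock: 50.55
tool_pos: [0.453, -0.3727, 0.0141]
orientation: [-180.0, -0.0, 2.0]
force: [-0.0, 0.7, 0.7]
opening: 0.0641
gripper_force: 0.0
```

Request:
{"fn": "apply_moves", "kwargs": {
  "deltas": [
    {"fingers": 64, "delta_pos": [0, 0, 2], "angular": [0, 0, 0]},
    {"fingers": 0, "delta_pos": [0, 0, 2], "angular": [0, 0, 0]},
    {"fingers": 0, "delta_pos": [0, 0, 2], "angular": [0, 0, 0]},
    {"fingers": 0, "delta_pos": [0, 0, 2], "angular": [0, 0, 0]},
    {"fingers": 0, "delta_pos": [0, 0, 2], "angular": [0, 0, 0]},
    {"fingers": 0, "delta_pos": [0, 0, 2], "angular": [0, 0, 0]}
  ]
}}

```text
clock: 51.15
tool_pos: [0.4524, -0.3725, 0.0118]
orientation: [-180.0, 0.0, 2.0]
force: [-0.2, 1.0, 6.3]
opening: 0.051
gripper_force: 30.0
```

Request:
{"fn": "apply_moves", "kwargs": {
  "deltas": [
    {"fingers": 0, "delta_pos": [0, 0, -3], "angular": [0, 0, 0]},
    {"fingers": 0, "delta_pos": [-5, 0, -3], "angular": [0, 0, 0]},
    {"fingers": 0, "delta_pos": [-11, 0, -3], "angular": [0, 0, 0]},
    {"fingers": 0, "delta_pos": [-11, 0, -3], "angular": [0, 0, 0]},
    {"fingers": 0, "delta_pos": [-11, 0, -1], "angular": [0, 0, 0]},
    {"fingers": 0, "delta_pos": [-11, 0, 0], "angular": [0, 0, 0]},
    {"fingers": 0, "delta_pos": [-11, 0, 0.5], "angular": [0, 0, 0]},
    {"fingers": 0, "delta_pos": [-11, 0, 0.5], "angular": [0, 0, 0]}
  ]
}}

```text
clock: 51.95
tool_pos: [0.4409, -0.3728, 0.0118]
orientation: [-180.0, 0.1, 2.0]
force: [-3.8, 3.4, 13.2]
opening: 0.0511
gripper_force: 30.0
```

Request:
{"fn": "apply_moves", "kwargs": {
  "deltas": [
    {"fingers": 54, "delta_pos": [0, 0, -0.5], "angular": [0, 0, 0]},
    {"fingers": 58, "delta_pos": [0, 0, -0.5], "angular": [0, 0, 0]},
    {"fingers": 62, "delta_pos": [0, 0, -0.5], "angular": [0, 0, 0]},
    {"fingers": 62, "delta_pos": [0, 0, -0.5], "angular": [0, 0, 0]},
    {"fingers": 62, "delta_pos": [0, 0, -15], "angular": [0, 0, 0]},
    {"fingers": 62, "delta_pos": [0, 0, -45], "angular": [0, 0, 0]},
    {"fingers": 62, "delta_pos": [0, 0, -95], "angular": [0, 0, 0]},
    {"fingers": 62, "delta_pos": [-26, 0, -145], "angular": [0, 0, 0]},
    {"fingers": 62, "delta_pos": [-26, 0, -160], "angular": [0, 0, 0]},
    {"fingers": 62, "delta_pos": [-26, 0, -160], "angular": [0, 0, 0]}
  ]
}}

```text
clock: 52.95
tool_pos: [0.4165, -0.3748, 0.1747]
orientation: [179.9, -0.3, 2.0]
force: [0.3, -0.2, 0.7]
opening: 0.062
gripper_force: 0.0
```

```bash
python3 - <<'E'
from h import *
c=Cam('wrist','w12');print(T_tool()[:3,3])
# lid/floor contrast along the dish axis: where the red begins near the divider, at dish column vs beside it
R=c.blobs(*RED,(150,60,370,225),500)[0];m=cv2.inRange(c.hsv,np.array([170,120,30]),np.array([179,255,255]))|cv2.inRange(c.hsv,np.array([0,120,30]),np.array([8,255,255]))
for u in(215,230,245,255,263,270,280,300): 
    v=np.flatnonzero(m[60:225,u])+60; print(u,v.min(),v.max(),c.pt([[u,v.min()]],.022)[0][:2].round(4))
t=Cam('top');b=t.blobs(*RED,(300,185,390,245),60)[0];print(b[0],t.pt(b[1],.004))
s=Cam('side')
E
```

```text
[ 0.41585325 -0.37418186  0.17244233]
215 107 176 [ 0.4769 -0.3342]
230 107 176 [ 0.4774 -0.3476]
245 107 176 [ 0.4779 -0.361 ]
255 107 176 [ 0.4782 -0.3699]
263 107 176 [ 0.4784 -0.3771]
270 107 176 [ 0.4787 -0.3833]
280 107 176 [ 0.479  -0.3923]
300 107 176 [ 0.4796 -0.4101]Traceback (most recent call last):
  File "<stdin>", line 7, in <module>
IndexError: list index out of range
```

```bash
python3 -c "
from plant import ctrl
print(ctrl.close_job())"
```

```text
the job is handed in; nothing more can be done
None
```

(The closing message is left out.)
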